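# Swap the cases in the bolted drawer

### The arm

A 6-joint arm with a two-finger parallel gripper is mounted at the origin on a cart in front of the work surface, level with it; the furniture and walls round the work are solid. World frame = base frame: x ahead of the robot, y to its left, z up, the work surface at z = 0. Lengths are in m, angles in rad, forces in N, time in s.
With the tool pointing down it reaches from about 0.4 to 0.925 m from the base axis. Payload 3.4 kg.
Tool frame: the origin (TCP) lies at the very end of the fingers, on their centre line; the grasp point (between the pads) lies 19 mm behind it; x points along the fingers, y is the direction in which the jaws open and shut, and the axes are right-handed (so a half turn about x gives the same grasp; the last joint's range is limited). The gripper opens to 85 mm and grips with 20 to 120 N. Pads are 22 mm wide; open, the fingers measure 114 mm over their backs; the gripper's body (76 mm by 85 mm) begins 54 mm behind the grasp point. The pads swing forward as they close: fully open they stand 13 mm farther back than shut.
Start: joints at [1.054, 0.307, 1.506, -0, 1.328, -0.073], TCP at [0.247, 0.519, 0.199] pointing down, gripper open.
Joint ranges: [-3.12, 3.12], [-1.05, 2.28], [0.14, 2.33], [-1.42, 4.57], [0.1, 2.73], [-2.68, 2.68]. Speed limits (rad/s): [2.57, 2.57, 3.14, 3.14, 3.14, 3.14].

### API

Orientations are given as a unit quaternion [x, y, z, w].
In Python, from plant import bot gives the robot as it stands.
- The arm moves only by the tool drive_tool, never from a script. Its argument "deltas" is a list of rows, each an object with "slide": the shift along the tool's x, y, z in m, a list of three; "rot": the turn, a rotation vector about the tool's x, y, z in rad, a list of three; "jaw": the closure, from 0 (fully open) to 1 (shut). In form: [{"slide": [dx, dy, dz], "rot": [wx, wy, wz], "jaw": jaw}, ...]. A call has 1 to 8 rows; each row shifts and turns the commanded pose from where the row before left it, along the tool's axes as they then stand; what a row does not reach is not made up. A row lasts 1/12 s, in which the tool goes at most 41.7 mm and 7.16 degrees, less where a joint would pass 70% of its speed; a pose out of reach is approached as far as the arm can. A call is refused whole if a number of a shift passes 0.0417 or a number of a turn 0.125, either way. A call with a gripper value outside its range is refused whole. The fingers move at their own pace and stop on an object; "newtons" is the grip in N (left out, the last holds). Time passes only in rows, so rows that do not move let the fingers close. It gives the time, the measured TCP pose, the force and the opening at its end, in the units of the state.
- bot.sense(): the state, without advancing time (a new reading comes with each control period).
- bot.get_image(name): name is "side" or "top"; returns (picture, depth): 480x640x3 uint8, red, green, blue; 480x640 float32, m along the optical axis (not along the pixel's ray), 0 where there is no reading.
- bot.get_calibration(name): a dict with "fx", "fy", "cx", "cy" (pixels), "R" (3x3) and "t" (3): a world point X has camera coordinates R X + t. Camera axes: x right, y down, z forward; pixel columns grow to the right and rows downward; lengths in m; the calibration is good to about 2 mm. A picture is of the moment at which its call begins. get_calibration takes no time and is no camera call.
- bot.job_done(): hands the job in, once; it reports no verdict.
Trained networks look in the newest picture that a camera, given by its name, has taken for a name from the list of things; names that differ only in an ending like _2 or _b are one class to them, and where a whole thing is asked for, a point or a joint stands for the part that bears it (a point fixed in the world has none). Each returns a list of dicts, best first, with "score" (0 to 1); they miss things now and then, are a little off and sometimes report something else, mostly with a low value. They report only what shows in the picture. A call takes as long as a camera call. They do not tell look-alikes from the thing itself.
- bot.find_in(camera, label): "location" ([x, y, z] in m, in world coordinates, good to about 4 mm: the middle of the surface that is visible of it).
- bot.outline_of(camera, label): "mask" (480x640 bool, what is visible of it).
The state is a dict: "time": time; "qpos": joint angles; "qvel": joint speeds; "joint_efforts": joint torques, N m; "position": TCP position; "tcp_rot": TCP orientation; "contact_force": force on the tool from outside, world axes, zero at the start; "ft_torque": the same for the moment, N m; "width": opening from 0.0 (shut) to 1.0 (fully open).
Only numpy, scipy, OpenCV 4.12 (cv2) and the standard library are available. Lean on these libraries where they do the work, as an engineer would, in place of code of your own. Each camera call takes 0.05 s, during which the arm holds its last target. There are 200 camera calls.

### The job

Swap the contents of the grey cabinet's drawer: the larger black case inside it goes out onto the middle of the round cork mat, all the small black cuvette cases standing on the bench go in, each on the drawer's floor and none on top of another, and the drawer is locked again. To unlock it, push the knob of the sprung bolt on the cabinet's top along its slot to the left, then away from you and back into the holding notch, so that it stays there by itself with your hand off, and pull the drawer well open by its handle; when it is loaded push it fully shut, and take the knob out of its notch so that the bolt springs fully home. Leave the open brown jar, the flask and the other things on the bench where they are.

Things in the scene. Friction and masses are not known exactly. Their poses are not given: they have to be found in the camera images.
- cabinet: grey cabinet with one drawer, fixed, 200 deep (x) x 280 wide (y) x 110 mm high; origin at the centre of its underside; own x points from its front into its depth (away from the robot), own y left, z up; front face at x = -100 mm; yaw within 0.15 rad. On top a 4 mm gate plate (upper face z = 126, x -115 to -54, y 15 to 105 mm) with a hooked slot
- home (a point): knob centre when the bolt is home (cabinet frame x -100, y 35, z 151 mm), fixed. From here the slot's lane, 14 mm wide for the bolt's 10 mm post, runs 50 mm along the cabinet's +y
- notch (a point): knob centre at rest in the holding notch: 20 mm in the cabinet's +x and 36 mm in +y from home, fixed. Lane and notch are parted by a 6 mm lip; a passage across joins them at the lane's left end, where the knob centre is 43 to 50 mm in +y from home
- bolt (a joint): slide of the sprung bolt along the cabinet's +y, m: 0 = home (its tongue stands before the keeper lug at the right end of the drawer's front panel: locked), at most 0.050; a spring pulls it home with 3 N at 0, 6 N at 0.05. At rest in the notch 0.036: drawer free. The post passes the lip only at 0.043 to 0.050
- bolt_knob (a joint): cross slide of the knob along the cabinet's +x, m: 0 in the lane, at most 0.020; a 1 to 2 N spring pulls it back to 0; it can move only at the lane's left end. At rest in the notch 0.017 to 0.020. To unhook: move the knob left to bolt = 0.047, then towards the robot to bolt_knob = 0 and let go: it snaps home
- knob (a point): centre of the bolt's black round knob, 22 mm in diameter, 30 mm high, upright (z = 136 to 166 mm, its foot 10 mm above the gate plate); moves with both slides. Pinch it from above
- drawer (a joint): slide of the drawer, m: 0 shut, at most 0.160, pulled out along the cabinet's -x; stays where left (friction about 1 N); locked (about 2 mm play) unless the bolt is drawn back by more than 0.025
- drawer_handle (a point): middle of the drawer's bar handle: 10 mm round bar, 110 mm long along the cabinet's y, its axis 50 mm before the drawer's front panel (12 mm thick, lies on the cabinet's front), at z = 86 mm; can be pinched from above; moves with the drawer
- drawer_floor (a point): centre of the drawer's inner floor, z = 20 mm, moves with the drawer, axes as the cabinet's. Inner floor 165 (x) by 244 mm (y); side and back walls rise 33 mm above it, the front panel 88 mm, a lug on its right end 106 mm. Pulled out by d, the floor from local x = -82 mm to -82 mm + d lies before the cabinet, open from above; the gate plate juts 15 mm over it
- case_0: small black box-shaped cuvette case, lid pressed on, one solid piece, 37 (own x) x 47 (own y) x 50 mm high, 0.11 kg; origin at the centre of its underside, z up out of its lid. All the small cases are alike and stand on the bench to the left of the cabinet (+y); two to four are present, an absent one is None
- case_1: small black box-shaped cuvette case, lid pressed on, one solid piece, 37 (own x) x 47 (own y) x 50 mm high, 0.11 kg; origin at the centre of its underside, z up out of its lid. All the small cases are alike and stand on the bench to the left of the cabinet (+y); two to four are present, an absent one is None
- case_2: small black box-shaped cuvette case, lid pressed on, one solid piece, 37 (own x) x 47 (own y) x 50 mm high, 0.11 kg; origin at the centre of its underside, z up out of its lid. All the small cases are alike and stand on the bench to the left of the cabinet (+y); two to four are present, an absent one is None
- case_3: small black box-shaped cuvette case, lid pressed on, one solid piece, 37 (own x) x 47 (own y) x 50 mm high, 0.11 kg; origin at the centre of its underside, z up out of its lid. All the small cases are alike and stand on the bench to the left of the cabinet (+y); two to four are present, an absent one is None
- digital_burette: tall dispenser on a brown 2.5 litre bottle, fixed at the left of the bench: keep clear of it. Its bottle and head (up to 0.68 m high) take up x 0.63 to 0.80, y 0.42 to 0.58 m; its spout reaches forward to x = 0.47 at y = 0.50 m, 0.19 to 0.35 m above the bench. Origin under its front
- big_case: the larger black case, one solid piece, 57 (own x) x 72 (own y) x 45 mm high, 0.11 kg; origin at the centre of its underside. It starts inside the shut drawer, on its floor, 15 to 28 mm nearer the front than the floor's centre and up to 45 mm left or right of it, its long side along the drawer's travel
- mat: round cork mat, 64 mm in diameter, 10 mm thick, fixed on the bench among the small cases; origin at the centre of its underside
- open_jar: bystander, leave it standing where it is: brown open glass jar, 49 mm in diameter, 85 mm high; origin at the centre of its underside
- flask: bystander, leave it standing where it is: conical glass flask, 87 mm in diameter, 152 mm high; origin at the centre of its underside
- cap: bystander, leave it standing where it is: black screw cap lying on the bench right of the cabinet, 43 mm in diameter, 17 mm high; origin at the centre of its underside
There are look-alikes about, which are no part of the job. Leave any pink, red or turquoise look-alike of the case_3 alone.

How it is judged:
On the way, in this order (a step that is already met when the one before it is completed fails the run):
1. the bolt rests in its holding notch by itself, the hand withdrawn from the knob (value of joint bolt between 0.03 and 0.041 m and value of joint bolt_knob above 0.013 m and distance between the grasp point and knob above 0.05 m), for 0.3 s.
2. the drawer is pulled well open (at least 120 mm) (value of joint drawer above 0.12 m), for 0.2 s.
3. every small case is in the drawer and the drawer is pushed shut (x of case_0 in the frame of drawer_floor between -0.086 and 0.086 m and y of case_0 in the frame of drawer_floor between -0.125 and 0.125 m and z of case_0 in the frame of drawer_floor between -0.008 and 0.033 m and x of case_1 in the frame of drawer_floor between -0.086 and 0.086 m and y of case_1 in the frame of drawer_floor between -0.125 and 0.125 m and z of case_1 in the frame of drawer_floor between -0.008 and 0.033 m and x of case_2 in the frame of drawer_floor between -0.086 and 0.086 m and y of case_2 in the frame of drawer_floor between -0.125 and 0.125 m and z of case_2 in the frame of drawer_floor between -0.008 and 0.033 m and x of case_3 in the frame of drawer_floor between -0.086 and 0.086 m and y of case_3 in the frame of drawer_floor between -0.125 and 0.125 m and z of case_3 in the frame of drawer_floor between -0.008 and 0.033 m and value of joint drawer below 0.006 m), for 0.2 s.
At the end, for the whole second after the job is handed in: every small case present lies in the drawer, its underside's centre no more than 33 mm above the floor (not on another case); the larger case rests on the cork mat, its underside's centre within 35 mm of the mat's; the drawer is shut within 6 mm, the bolt home within 5 mm, nothing moves (all of step 3 and horizontal distance between big_case and mat below 0.035 m and height (world z) of big_case between 0.004 and 0.05 m and linear speed of each of big_case, case_0, case_1, case_2, case_3 below 0.02 m/s and value of joint bolt below 0.005 m and velocity of joint drawer below 0.01 m/s); the robot touches nothing.
It fails at once if a bystander (open jar, flask, screw cap) is shifted by more than 50 mm or knocked over (distance of any of open_jar, flask, cap from where it was at the start of the episode above 0.05 m or angle between any of open_jar, flask, cap's own z axis and vertical above 0.6 rad).
Of case_0, case_1, case_2, case_3 only 2 to 4 are there at a start; the rules pass over those that are not, and their reading is None.
At some moment in a run one of case_0, case_1, case_2, case_3 may be knocked a few centimetres aside while the robot is not near it.
Once in a run the grip may slacken for a moment while it holds something.
It also fails if it takes over 210 s, if anything falls off the work surface, if the arm or the gripper's body presses on something with over 40 N, if the wrist force passes 120 N, or if a joint passes its speed limit or range.

## Working session

There is one attempt and no reset: what is moved stays moved. The work goes in short steps, Python scripts to look and compute and a tool call to move; the robot and the scene stay as the last step left them, time stands still between calls to the robot, and variables do not carry over. Pictures are saved under pics/ and viewed, about 12 in all and at most 16, crops included, and the job is handed in when it is done.

Besides the shell and the picture viewer there is one more tool, called after "Request:" by a JSON object that holds its "name" and its "arguments". drive_tool: Moves the arm, as the interface text tells. Its arguments: {"type":"object","properties":{"deltas":{"type":"array"},"newtons":{"type":"number"}},"required":["deltas"]}

```bash
ls; mkdir -p pics
python3 - <<'E'
from plant import bot
import cv2,numpy as np
s=bot.sense(); print({k:np.round(v,3) for k,v in s.items()})
for c in("top","side"):
    p,d=bot.get_image(c); cv2.imwrite(f"pics/{c}0.png",p[:,:,::-1]); k=bot.get_calibration(c); print(c,k["fx"],np.round(k["R"],3).tolist(),np.round(k["t"],3))
    for l in["cabinet","case_0","knob","drawer_handle","mat","open_jar","flask","cap"]:
        print(l,[(np.round(r["location"],3).tolist(),round(r["score"],2)) for r in bot.find_in(c,l)])
E
```

```text
pics
{'time': np.float64(0.0), 'qpos': array([ 1.053,  0.308,  1.508, -0.   ,  1.328, -0.074]), 'qvel': array([ 0.   , -0.001, -0.001, -0.   , -0.   ,  0.   ]), 'joint_efforts': array([-1.0000e-03, -4.5754e+01, -2.5191e+01, -0.0000e+00,  1.3000e-02,
        0.0000e+00]), 'position': array([0.247, 0.519, 0.198]), 'tcp_rot': array([ 0.155,  0.69 , -0.156,  0.69 ]), 'contact_force': array([-0.378, -0.221,  0.653]), 'ft_torque': array([ 0.017,  0.023, -0.049]), 'width': np.float64(1.006)}
top 448.1378929210681 [[0.003, -1.0, -0.005], [-0.995, -0.003, -0.099], [0.099, 0.005, -0.995]] [0.019 0.596 1.477]
cabinet [([0.722, -0.129, 0.111], 0.61)]
case_0 [([0.718, -0.13, 0.114], 0.74), ([0.436, 0.171, 0.053], 0.61), ([0.54, 0.153, 0.047], 0.6), ([0.649, 0.179, 0.049], 0.59), ([0.587, 0.064, 0.048], 0.57), ([0.498, 0.064, 0.05], 0.44)]
knob [([0.628, -0.095, 0.169], 0.45)]
drawer_handle [([0.618, -0.154, 0.095], 0.86), ([0.435, 0.165, 0.052], 0.48)]
mat [([0.556, 0.288, 0.007], 0.6), ([0.434, 0.171, 0.053], 0.58)]
open_jar [([0.72, 0.276, 0.056], 0.79), ([0.458, -0.378, 0.062], 0.52)]
flask [([0.458, -0.378, 0.064], 0.77)]
cap [([0.57, -0.397, 0.017], 0.67), ([0.714, -0.13, 0.11], 0.33)]
side 562.0515964265653 [[-0.995, -0.096, -0.021], [-0.05, 0.674, -0.737], [0.085, -0.732, -0.676]] [0.603 0.078 1.449]
cabinet [([0.722, -0.06, 0.113], 0.62)]
case_0 [([0.592, 0.084, 0.046], 0.73), ([0.498, 0.079, 0.04], 0.73), ([0.426, 0.181, 0.042], 0.72), ([0.655, 0.19, 0.047], 0.63), ([0.541, 0.17, 0.044], 0.6), ([0.621, -0.099, 0.089], 0.34)]
knob [([0.63, -0.088, 0.154], 0.69)]
drawer_handle [([0.623, -0.097, 0.091], 0.61)]
mat [([0.551, 0.298, 0.007], 0.87)]
open_jar [([0.712, 0.278, 0.058], 0.67), ([0.453, -0.368, 0.072], 0.2)]
flask [([0.456, -0.368, 0.073], 0.89)]
cap [([0.569, -0.394, 0.016], 0.57), ([0.543, 0.17, 0.046], 0.24)]
```

View pics/top0.png

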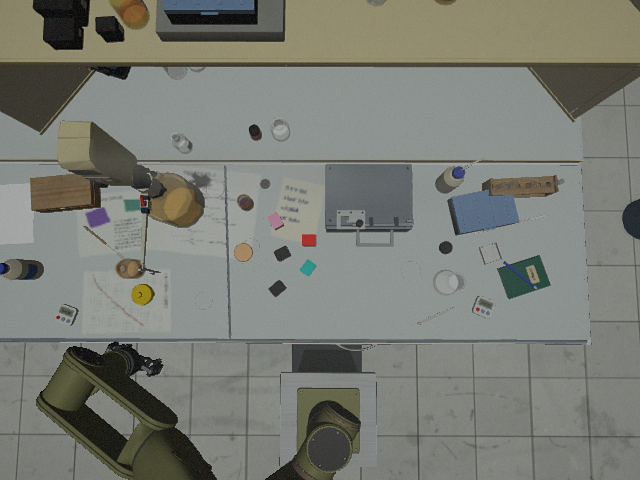

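View pics/side0.png

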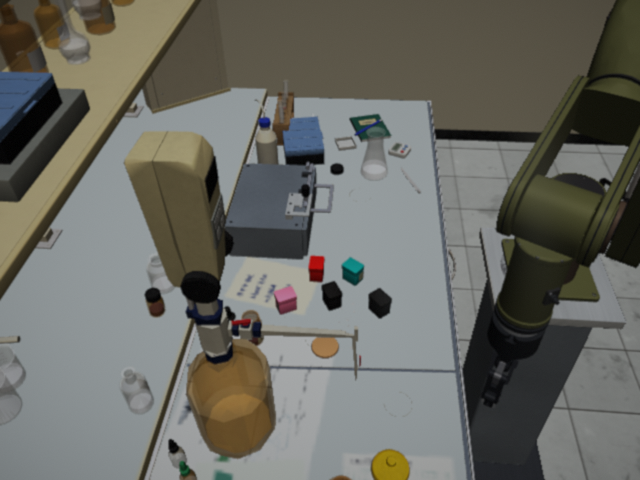

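The top view shows two black cases, at (278,288) and (282,253). The look-alikes are pink (276,220), red (309,240) and turquoise (308,267). The bolt knob is near (360,222), the handle at (375,238) and the mat at (243,253). I'll take the black pair and check them in a crop while measuring.

```bash
cat > h.py <<'E'
from plant import bot
import cv2,numpy as np
from scipy.spatial.transform import Rotation as Ro
def cloud(c):
    p,d=bot.get_image(c);k=bot.get_calibration(c)
    v,u=np.mgrid[:480,:640]
    C=np.stack([(u-k["cx"])/k["fx"]*d,(v-k["cy"])/k["fy"]*d,d],-1)
    W=(C-k["t"])@k["R"]; W[d<=0]=np.nan
    return p,W
def rect(W,p,x,y,z,dark=None):
    m=(W[...,0]>x[0])&(W[...,0]<x[1])&(W[...,1]>y[0])&(W[...,1]<y[1])&(W[...,2]>z[0])&(W[...,2]<z[1])
    if dark: m&=p.max(-1)<dark
    P=W[m]
    if len(P)<5: return len(P)
    r=cv2.minAreaRect((P[:,:2]*1000).astype(np.float32))
    return len(P),np.round(r[0]),np.round(r[1]),round(r[2],1),"zmed",round(float(np.median(P[:,2])),3),"mean",np.round(P[:,:2].mean(0),3)
def pose():
    s=bot.sense();R=Ro.from_quat(s["tcp_rot"]).as_matrix();return s,R
E
python3 - <<'E'
from h import *
for c in("top","side"):
    p,W=cloud(c); print(c)
    print("cab",rect(W,p,(.6,.9),(-.32,.06),(.1,.118)))
    print("gate",rect(W,p,(.58,.75),(-.2,.0),(.121,.132)))
    print("knob",rect(W,p,(.58,.75),(-.2,.0),(.158,.175)))
    print("handle",rect(W,p,(.53,.65),(-.25,-.02),(.075,.1)))
    for n,x,y in(("A",.436,.172),("B",.541,.157)): print(n,rect(W,p,(x-.05,x+.05),(y-.05,y+.05),(.035,.06)), rect(W,p,(x-.05,x+.05),(y-.05,y+.05),(.046,.056),80))
    print("mat",rect(W,p,(.5,.6),(.24,.34),(.005,.02)))
    print("jar",rect(W,p,(.66,.77),(.22,.33),(.03,.1)))
    if c=="top": cv2.imwrite("pics/c1.png",cv2.resize(p[160:310,230:430,::-1],None,fx=4,fy=4))
E
```

```text
top
cab (5018, array([ 726., -128.]), array([213., 277.]), 0.0, 'zmed', 0.11, 'mean', array([ 0.734, -0.13 ]))
gate (394, array([ 649., -110.]), array([ 59., 171.]), 0.4, 'zmed', 0.126, 'mean', array([ 0.651, -0.076]))
knob (38, array([631., -92.]), array([18., 18.]), 89.6, 'zmed', 0.166, 'mean', array([ 0.632, -0.092]))
handle (271, array([ 594., -136.]), array([ 56., 226.]), 0.0, 'zmed', 0.091, 'mean', array([ 0.592, -0.145]))
A (166, array([430., 171.]), array([37., 47.]), 40.0, 'zmed', 0.05, 'mean', array([0.43, 0.17])) (134, array([429., 170.]), array([36., 46.]), 40.4, 'zmed', 0.051, 'mean', array([0.43 , 0.169]))
B (162, array([545., 156.]), array([38., 47.]), 29.3, 'zmed', 0.051, 'mean', array([0.545, 0.155])) (130, array([545., 155.]), array([36., 46.]), 26.9, 'zmed', 0.051, 'mean', array([0.545, 0.156]))
mat (301, array([551., 290.]), array([97., 99.]), 88.2, 'zmed', 0.009, 'mean', array([0.549, 0.291]))
jar (145, array([716., 282.]), array([47., 48.]), 84.2, 'zmed', 0.064, 'mean', array([0.713, 0.278]))
side
cab (4509, array([ 730., -127.]), array([213., 289.]), 0.4, 'zmed
[... 259 characters left out ...]
le (285, array([ 597., -134.]), array([ 56., 224.]), 0.2, 'zmed', 0.09, 'mean', array([ 0.597, -0.139]))
A (321, array([433., 169.]), array([40., 52.]), 37.7, 'zmed', 0.049, 'mean', array([0.433, 0.173])) (240, array([431., 170.]), array([39., 49.]), 38.6, 'zmed', 0.05, 'mean', array([0.432, 0.171]))
B (300, array([548., 156.]), array([38., 51.]), 28.3, 'zmed', 0.049, 'mean', array([0.548, 0.159])) (236, array([549., 156.]), array([39., 50.]), 24.2, 'zmed', 0.05, 'mean', array([0.548, 0.157]))
mat (468, array([543., 302.]), array([83., 72.]), 1.9, 'zmed', 0.01, 'mean', array([0.553, 0.295]))
jar (186, array([717., 280.]), array([41., 50.]), 39.3, 'zmed', 0.073, 'mean', array([0.719, 0.273]))
```

View pics/c1.png

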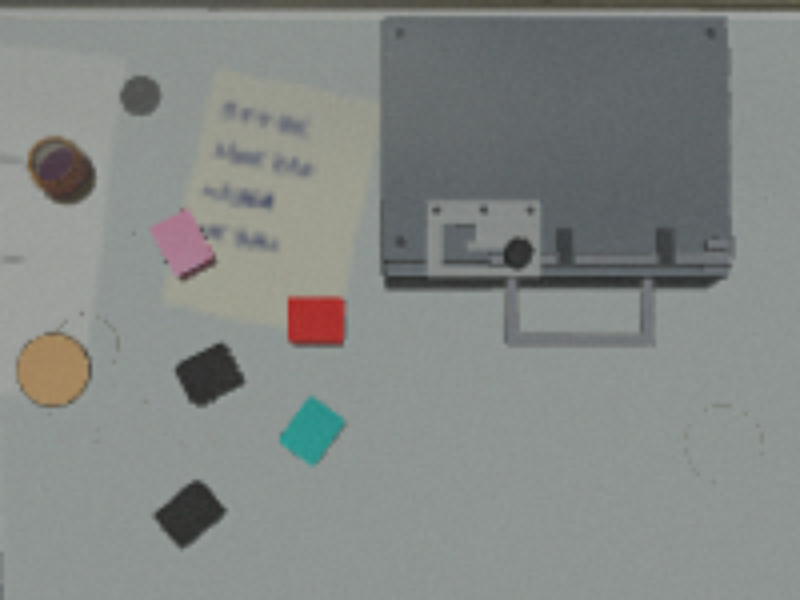

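The crop confirms the two matte-black cases; pink, red and turquoise are excluded. The cabinet's yaw is about 0, its origin about (0.732, -0.127), the knob at (0.632, -0.092), the handle bar at x≈0.570 and y≈-0.147, and the mat at about (0.551, 0.291).

```bash
cat >> h.py <<'E'
def plan(xyz,ang):
    """tool-down target; ang = world angle (deg) of the jaw line, mod 180"""
    s,R=pose()
    a=np.arctan2(R[1,1],R[0,1]); d=(np.radians(ang)-a+np.pi/2)%np.pi-np.pi/2
    dw=np.array(xyz)-s["position"]; y=np.array([np.cos(a),np.sin(a),0]); x=np.array([0,0,-1.]); z=np.cross(x,y)
    y2=np.array([np.cos(a+d),np.sin(a+d),0]); z2=np.cross(x,y2)
    print("t",round(float(s["time"]),1),"pos",np.round(s["position"],4),"jawdeg",round(np.degrees(a),1),"xaxis",np.round(R[:,0],3),"q6",round(s["qpos"][5],2),"w",round(float(s["width"]),2))
    print(" slide now-frame",np.round([dw@x,dw@y,dw@z],4),"rot x",round(-d,3),"| slide after-turn frame",np.round([dw@x,dw@y2,dw@z2],4))
E
python3 -c "
from h import *
plan((.632,-.092,.21),90)"
```

```text
t 1.0 pos [0.2469 0.5193 0.1992] jawdeg 64.6 xaxis [-0.  0. -1.] q6 -0.07 w 1.0
 slide now-frame [-0.0108 -0.3867  0.6103] rot x -0.444 | slide after-turn frame [-0.0108 -0.6113  0.3851]
```

Request:
{"name": "drive_tool", "arguments": {"deltas": [{"slide":[-0.003,0,0],"rot":[-0.111,0,0],"jaw":0},{"slide":[-0.003,0,0],"rot":[-0.111,0,0],"jaw":0},{"slide":[-0.003,0,0],"rot":[-0.111,0,0],"jaw":0},{"slide":[-0.003,0,0],"rot":[-0.111,0,0],"jaw":0},{"slide":[0,-0.034,0.0214],"rot":[0,0,0],"jaw":0},{"slide":[0,-0.034,0.0214],"rot":[0,0,0],"jaw":0},{"slide":[0,-0.034,0.0214],"rot":[0,0,0],"jaw":0},{"slide":[0,-0.034,0.0214],"rot":[0,0,0],"jaw":0}]}}

```text
time: 1.67
position: [0.333, 0.3821, 0.2112]
tcp_rot: [-0.001, 0.707, 0.001, 0.707]
contact_force: [1.2, -0.6, 0.5]
width: 1.001
```

Request:
{"name": "drive_tool", "arguments": {"deltas": [{"slide":[0,-0.034,0.0214],"rot":[0,0,0],"jaw":0},{"slide":[0,-0.034,0.0214],"rot":[0,0,0],"jaw":0},{"slide":[0,-0.034,0.0214],"rot":[0,0,0],"jaw":0},{"slide":[0,-0.034,0.0214],"rot":[0,0,0],"jaw":0},{"slide":[0,-0.034,0.0214],"rot":[0,0,0],"jaw":0},{"slide":[0,-0.034,0.0214],"rot":[0,0,0],"jaw":0},{"slide":[0,-0.034,0.0214],"rot":[0,0,0],"jaw":0}]}}

```text
time: 2.25
position: [0.4831, 0.1435, 0.2115]
tcp_rot: [0.0, 0.707, 0.0, 0.707]
contact_force: [0.7, 0.1, 0.3]
width: 1.003
```

Request:
{"name": "drive_tool", "arguments": {"deltas": [{"slide":[0,-0.034,0.0214],"rot":[0,0,0],"jaw":0},{"slide":[0,-0.034,0.0214],"rot":[0,0,0],"jaw":0},{"slide":[0,-0.034,0.0214],"rot":[0,0,0],"jaw":0},{"slide":[0,-0.034,0.0214],"rot":[0,0,0],"jaw":0},{"slide":[0,-0.034,0.0214],"rot":[0,0,0],"jaw":0},{"slide":[0,-0.034,0.0214],"rot":[0,0,0],"jaw":0},{"slide":[0,-0.034,0.0214],"rot":[0,0,0],"jaw":0},{"slide":[0,0,0],"rot":[0,0,0],"jaw":0}]}}

```text
time: 2.92
position: [0.6366, -0.0999, 0.2107]
tcp_rot: [0.0, 0.706, -0.003, 0.708]
contact_force: [0.7, 0.4, 0.7]
width: 0.999
```

```bash
python3 -c "
from h import *
plan((.632,-.092,.137),90)
p,W=cloud('side');print('knob',rect(W,p,(.6,.66),(-.12,-.06),(.155,.172)))
"
```

```text
t 2.9 pos [ 0.6366 -0.0999  0.2107] jawdeg 89.7 xaxis [ 0.004 -0.004 -1.   ] q6 -1.78 w 1.0
 slide now-frame [ 0.0737  0.0079 -0.0047] rot x -0.005 | slide after-turn frame [ 0.0737  0.0079 -0.0046]
knob (57, array([635., -93.]), array([21., 25.]), 9.9, 'zmed', 0.165, 'mean', array([ 0.635, -0.09 ]))
```

Request:
{"name": "drive_tool", "arguments": {"deltas": [{"slide":[0.015,0.008,-0.004],"rot":[0,0,0],"jaw":0},{"slide":[0.02,0,0],"rot":[0,0,0],"jaw":0},{"slide":[0.02,0,0],"rot":[0,0,0],"jaw":0},{"slide":[0.017,0,0],"rot":[0,0,0],"jaw":0},{"slide":[0,0,0],"rot":[0,0,0],"jaw":0.6},{"slide":[0,0,0],"rot":[0,0,0],"jaw":1},{"slide":[0,0,0],"rot":[0,0,0],"jaw":1},{"slide":[0,0,0],"rot":[0,0,0],"jaw":1}], "newtons": 50}}

```text
time: 3.63
position: [0.6293, -0.0844, 0.1409]
tcp_rot: [-0.0, 0.706, 0.0, 0.708]
contact_force: [0.6, 0.7, 0.0]
width: 0.454
```

Request:
{"name": "drive_tool", "arguments": {"deltas": [{"slide":[0,0,0],"rot":[0,0,0],"jaw":1},{"slide":[0,0,0],"rot":[0,0,0],"jaw":1},{"slide":[0,0,0],"rot":[0,0,0],"jaw":1},{"slide":[0,0,0],"rot":[0,0,0],"jaw":1}]}}

```text
time: 3.97
position: [0.6285, -0.0847, 0.1397]
tcp_rot: [-0.0, 0.707, 0.0, 0.707]
contact_force: [0.5, -0.3, -0.1]
width: -0.005
```

```bash
python3 -c "
from h import *
a=bot.get_image('side')[0][150:270,200:360,::-1]; b=bot.get_image('top')[0][160:280,310:470,::-1]
cv2.imwrite('pics/k1.png',np.hstack([cv2.resize(i,None,fx=2.5,fy=3.5,interpolation=2) for i in(a,b)]))
plan((.632,-.092,.137),90)
"
```

```text
t 4.1 pos [ 0.6283 -0.0847  0.1394] jawdeg 90.0 xaxis [ 0. -0. -1.] q6 -1.77 w 0.0
 slide now-frame [ 0.0024 -0.0073  0.0037] rot x 0.0 | slide after-turn frame [ 0.0024 -0.0073  0.0037]
```

View pics/k1.png

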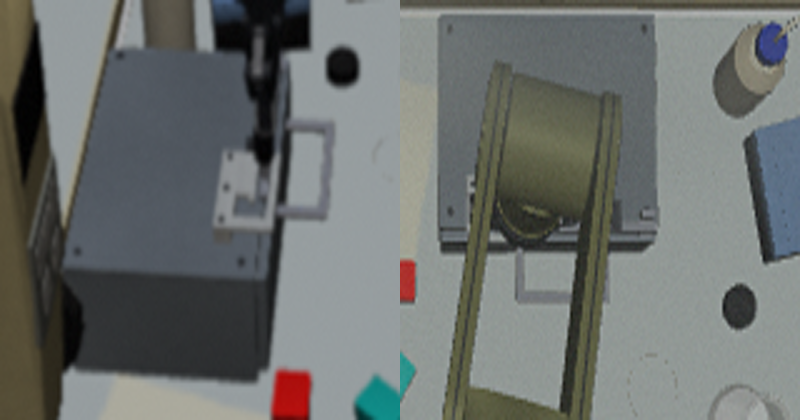

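```bash
python3 -c "
from h import *
p,W=cloud('side')
cv2.imwrite('pics/k2.png',cv2.resize(p[165:235,265:345,::-1],None,fx=8,fy=8,interpolation=2))
print(rect(W,p,(.58,.68),(-.14,-.03),(.134,.15)),rect(W,p,(.58,.68),(-.14,-.03),(.15,.175)))
for l in('knob',): print([(np.round(r['location'],3),round(r['score'],2)) for r in bot.find_in('side',l)])
print(bot.sense()['width'])
"
```

```text
(29, array([634., -88.]), array([21., 16.]), 7.8, 'zmed', 0.144, 'mean', array([ 0.634, -0.088])) (53, array([634., -85.]), array([21., 20.]), 7.3, 'zmed', 0.159, 'mean', array([ 0.635, -0.085]))
[(array([ 0.627, -0.087,  0.145]), 0.5)]
0.001479409255757851
```

View pics/k2.png

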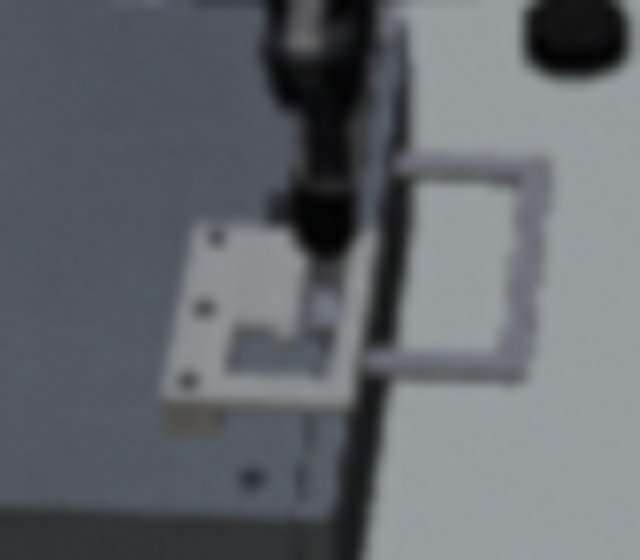

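Request:
{"name": "drive_tool", "arguments": {"deltas": [{"slide":[0,0.008,0],"rot":[0,0,0],"jaw":1},{"slide":[0,0.007,0],"rot":[0,0,0],"jaw":1},{"slide":[0,0,0],"rot":[0,0,0],"jaw":1},{"slide":[0,0,0],"rot":[0,0,0],"jaw":1}]}}

```text
time: 4.5
position: [0.6282, -0.0688, 0.1392]
tcp_rot: [-0.0, 0.707, 0.001, 0.707]
contact_force: [-0.4, -0.2, -0.8]
width: -0.003
```

```bash
python3 -c "
from h import *
p,W=cloud('side')
cv2.imwrite('pics/k3.png',cv2.resize(p[165:235,265:345,::-1],None,fx=8,fy=8,interpolation=2))
print(rect(W,p,(.58,.68),(-.14,-.03),(.134,.15)),rect(W,p,(.58,.68),(-.14,-.03),(.15,.175)))
print([(np.round(r['location'],3),round(r['score'],2)) for r in bot.find_in('side','knob')])
"
```

```text
(30, array([634., -87.]), array([21., 13.]), 13.6, 'zmed', 0.144, 'mean', array([ 0.634, -0.087])) (15, array([633., -73.]), array([16., 27.]), 7.4, 'zmed', 0.154, 'mean', array([ 0.635, -0.078]))
[(array([ 0.619, -0.096,  0.083]), 0.49)]
```

View pics/k3.png

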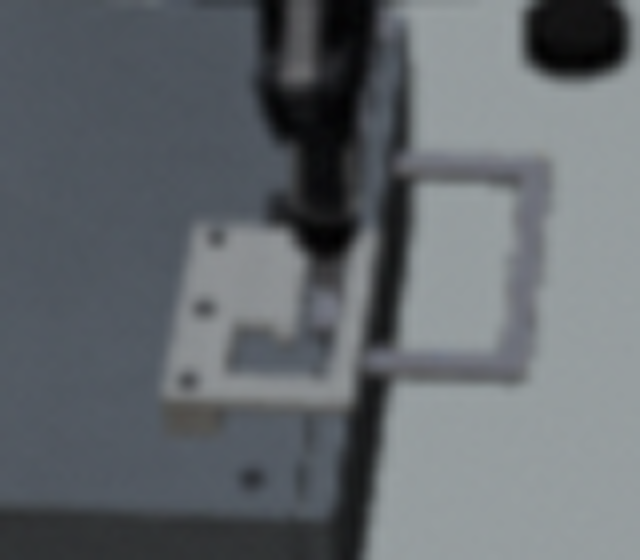

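```bash
python3 -c "
from h import *
k=bot.get_calibration('side');s,R=pose();print(s['position'],s['width'],R[:,0])
for P in(s['position'],(.632,-.092,.166),(.632,-.092,.136),(.632,-.092,.126),(.617,-.112,.126),(.617,-.022,.126)):
    c=k['R']@np.array(P)+k['t'];u=k['fx']*c[0]/c[2]+k['cx'];v=k['fy']*c[1]/c[2]+k['cy'];print(P,(u-265)*8,(v-165)*8)
p,W=cloud('side')
for r in range(185,200): print(r,[tuple(np.round(W[r,c]*1000).astype(int)) if np.isfinite(W[r,c,0]) else None for c in(302,305,308)])
"
```

```text
[ 0.62826201 -0.06940699  0.1392148 ] 0.002073933586846954 [ 2.48446488e-05 -2.28020667e-04 -9.99999974e-01]
[ 0.62826201 -0.06940699  0.1392148 ] 334.09755836219074 284.09844188645457
(0.632, -0.092, 0.166) 327.57391344843063 175.36484607442117
(0.632, -0.092, 0.136) 330.29948997263637 248.4929614487071
(0.632, -0.092, 0.126) 331.19147520743945 272.42521893020466
(0.617, -0.112, 0.126) 382.2943729701037 237.1424525584507
(0.617, -0.022, 0.126) 354.8037136777457 410.85649767217
185 [(np.int64(637), np.int64(-58), np.int64(197)), (np.int64(630), np.int64(-58), np.int64(198)), (np.int64(623), np.int64(-65), np.int64(193))]
186 [(np.int64(638), np.int64(-60), np.int64(193)), (np.int64(629), np.int64(-54), np.int64(198)), (np.int64(623), np.int64(-63), np.int64(191))]
187 [(np.int64(638), np.int64(-59), np.int64(190)), (np.int64(630), np.int64(-58), np.int64(191)), (np.int64(623), np.int64(-63), np.int64(188))]
188 [(np.int64(637), np.int64(-56), np.int64(190)), (np.int64(630), np.int64(-61), np.int64(186)), (np.int64(623), np.int64(-61), np.int64(187))]
189 [(np.int64(638), np.int64(-56
[... 873 characters left out ...]
-85), np.int64(145)), (np.int64(635), np.int64(-88), np.int64(142)), (np.int64(627), np.int64(-86), np.int64(144))]
196 [(np.int64(642), np.int64(-84), np.int64(142)), (np.int64(634), np.int64(-80), np.int64(145)), (np.int64(627), np.int64(-89), np.int64(139))]
197 [(np.int64(644), np.int64(-93), np.int64(131)), (np.int64(635), np.int64(-86), np.int64(137)), (np.int64(629), np.int64(-103), np.int64(125))]
198 [(np.int64(644), np.int64(-98), np.int64(124)), (np.int64(635), np.int64(-91), np.int64(130)), (np.int64(628), np.int64(-92), np.int64(129))]
199 [(np.int64(644), np.int64(-92), np.int64(126)), (np.int64(636), np.int64(-95), np.int64(124)), (np.int64(628), np.int64(-92), np.int64(127))]
```

Request:
{"name": "drive_tool", "arguments": {"deltas": [{"slide":[0,0.015,0],"rot":[0,0,0],"jaw":1},{"slide":[0.005,0,0],"rot":[0,0,0],"jaw":1},{"slide":[0.004,0,0],"rot":[0,0,0],"jaw":1},{"slide":[0,0,0],"rot":[0,0,0],"jaw":1},{"slide":[0,0,0],"rot":[0,0,0],"jaw":1}]}}

```text
time: 5.07
position: [0.6277, -0.0546, 0.1295]
tcp_rot: [-0.0, 0.708, 0.0, 0.707]
contact_force: [0.3, -0.1, -0.2]
width: -0.002
```

```bash
python3 -c "
from h import *
s,R=pose();print(s['position'],s['qpos'],s['contact_force'])
p,W=cloud('side')
for r in range(192,206): print(r,[tuple(np.round(W[r,c]*1000).astype(int).tolist()) if np.isfinite(W[r,c,0]) else None for c in(302,305,308)])
cv2.imwrite('pics/k4.png',cv2.resize(p[120:235,235:365,::-1],None,fx=5,fy=5,interpolation=2))
"
```

```text
[ 0.62774524 -0.05458924  0.12952454] [-1.53611747e-01  4.38940882e-01  1.47947919e+00 -2.53567333e-04
  1.22447328e+00 -1.72476980e+00] [ 0.34528461 -0.09136103 -0.19210646]
192 [(636, -41, 189), (628, -38, 191), (622, -51, 182)]
193 [(636, -41, 185), (628, -42, 185), (622, -51, 179)]
194 [(637, -45, 179), (628, -41, 182), (621, -44, 181)]
195 [(636, -40, 180), (629, -46, 176), (622, -49, 174)]
196 [(636, -41, 175), (629, -42, 175), (622, -50, 170)]
197 [(636, -38, 175), (629, -40, 174), (622, -51, 165)]
198 [(637, -48, 164), (630, -49, 163), (623, -53, 161)]
199 [(643, -90, 127), (636, -92, 126), (627, -88, 129)]
200 [(643, -87, 126), (635, -86, 127), (627, -89, 126)]
201 [(642, -78, 130), (635, -86, 124), (627, -84, 126)]
202 [(643, -84, 122), (635, -86, 121), (627, -81, 125)]
203 [(644, -90, 113), (635, -84, 119), (626, -75, 127)]
204 [(644, -89, 111), (635, -81, 118), (625, -69, 128)]
205 [(643, -84, 112), (634, -78, 117), (625, -70, 124)]
```

View pics/k4.png

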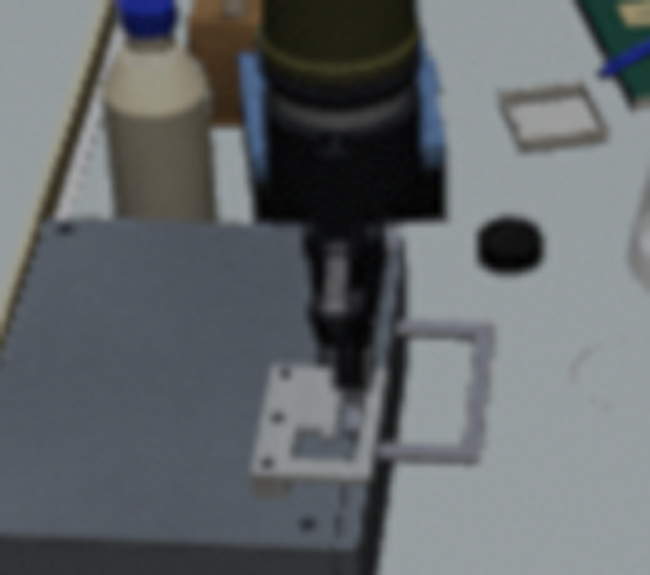

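```bash
python3 -c "
from h import *
p,W=cloud('side')
for r in range(158,170): print(r,[tuple(np.round(W[r,c]*1000).astype(int).tolist()) if np.isfinite(W[r,c,0]) else None for c in(292,302,312)])
k=bot.get_calibration('side')
print(k['R']@k['R'].T.round(3)[0], (-k['R'].T@k['t']))
"
```

```text
158 [(654, -25, 300), (629, -20, 305), (607, -28, 300)]
159 [(654, -23, 298), (629, -15, 305), (607, -27, 298)]
160 [(654, -24, 295), (630, -20, 299), (606, -23, 298)]
161 [(716, -414, 22), (629, -16, 299), (607, -29, 291)]
162 [(715, -409, 21), (630, -19, 294), (611, -62, 265)]
163 [(716, -414, 15), (630, -20, 290), (611, -64, 261)]
164 [(716, -411, 13), (630, -19, 289), (612, -69, 255)]
165 [(693, -267, 110), (629, -15, 289), (633, -255, 121)]
166 [(693, -263, 109), (630, -17, 284), (633, -254, 119)]
167 [(691, -254, 112), (630, -15, 283), (633, -248, 119)]
168 [(691, -253, 110), (630, -19, 277), (633, -247, 116)]
169 [(691, -249, 109), (630, -16, 276), (632, -239, 119)]
[ 0.99324986 -0.04672272 -0.10498433] [0.48172481 1.06664436 1.04831642]
```

Request:
{"name": "drive_tool", "arguments": {"deltas": [{"slide":[-0.03,0,0.005],"rot":[0,0,0],"jaw":1},{"slide":[-0.01,-0.0375,0],"rot":[0,0,0],"jaw":0},{"slide":[0,0,0],"rot":[0,0,0],"jaw":0},{"slide":[0,0,0],"rot":[0,0,0],"jaw":0},{"slide":[0,0,0],"rot":[0,0,0],"jaw":0},{"slide":[0,0,0],"rot":[0,0,0],"jaw":0},{"slide":[0,0,0],"rot":[0,0,0],"jaw":0},{"slide":[0,0,0],"rot":[0,0,0],"jaw":0}]}}

```text
time: 5.83
position: [0.6328, -0.0914, 0.1696]
tcp_rot: [-0.0, 0.708, 0.0, 0.707]
contact_force: [-0.3, 0.6, 0.7]
width: 0.979
```

Request:
{"name": "drive_tool", "arguments": {"deltas": [{"slide":[0.015,0,0],"rot":[0,0,0],"jaw":0},{"slide":[0.015,0,0],"rot":[0,0,0],"jaw":0},{"slide":[0.015,0,0],"rot":[0,0,0],"jaw":0},{"slide":[0.01,0,0],"rot":[0,0,0],"jaw":0},{"slide":[0.01,0,0],"rot":[0,0,0],"jaw":0},{"slide":[0,0,0],"rot":[0,0,0],"jaw":0}]}}

```text
time: 6.33
position: [0.6316, -0.0915, 0.1028]
tcp_rot: [0.0, 0.709, 0.001, 0.706]
contact_force: [-0.1, -0.9, 0.0]
width: 0.996
```

```bash
python3 -c "
from h import *
plan((.633,-.092,.103),90)
p,W=cloud('side')
for n,y in(('left finger',(-.07,-.02)),('right',(-.17,-.115))):
    m=(abs(W[...,0]-.633)<.02)&(W[...,1]>y[0])&(W[...,1]<y[1])&(W[...,2]>.131)&(p.max(-1)<90); Q=W[m]; print(n,len(Q),np.round(np.percentile(Q[:,2],[0,2,10,50]),3) if len(Q) else '')
"
```

```text
t 6.3 pos [ 0.6316 -0.0915  0.1028] jawdeg 90.0 xaxis [-0.004  0.001 -1.   ] q6 -1.78 w 1.0
 slide now-frame [-0.0002 -0.0005  0.0014] rot x 0.001 | slide after-turn frame [-0.0002 -0.0005  0.0014]
left finger 2435 [0.15  0.175 0.243 0.398]
right 153 [0.147 0.155 0.279 0.547]
```

The reported TCP reads about 35 mm lower than the finger tips seen by the side camera. At a reported z of 0.103 the force is zero, which confirms it. I'll use real tip z = reported z + 0.035 and close.

Request:
{"name": "drive_tool", "arguments": {"deltas": [{"slide":[0,0,0],"rot":[0,0,0],"jaw":0.6},{"slide":[0,0,0],"rot":[0,0,0],"jaw":1},{"slide":[0,0,0],"rot":[0,0,0],"jaw":1},{"slide":[0,0,0],"rot":[0,0,0],"jaw":1},{"slide":[0,0,0],"rot":[0,0,0],"jaw":1},{"slide":[0,0,0],"rot":[0,0,0],"jaw":1},{"slide":[0,0,0],"rot":[0,0,0],"jaw":1},{"slide":[0,0,0],"rot":[0,0,0],"jaw":1}]}}

```text
time: 7.05
position: [0.6337, -0.093, 0.106]
tcp_rot: [-0.001, 0.707, -0.0, 0.708]
contact_force: [-1.5, -3.4, 4.6]
width: 0.238
```

Request:
{"name": "drive_tool", "arguments": {"deltas": [{"slide":[-0.003,0.008,0],"rot":[0,0,0],"jaw":1},{"slide":[0,0.01,0],"rot":[0,0,0],"jaw":1},{"slide":[0,0.01,0],"rot":[0,0,0],"jaw":1},{"slide":[0,0.01,0],"rot":[0,0,0],"jaw":1},{"slide":[0,0.01,0],"rot":[0,0,0],"jaw":1},{"slide":[0,0,0],"rot":[0,0,0],"jaw":1},{"slide":[0,0,0],"rot":[0,0,0],"jaw":1}]}}

```text
time: 7.63
position: [0.6332, -0.0451, 0.1062]
tcp_rot: [-0.001, 0.708, -0.0, 0.707]
contact_force: [2.9, -5.7, -8.4]
width: 0.237
```

Request:
{"name": "drive_tool", "arguments": {"deltas": [{"slide":[0.001,0,0.007],"rot":[0,0,0],"jaw":1},{"slide":[0,0,0.007],"rot":[0,0,0],"jaw":1},{"slide":[0,0,0.007],"rot":[0,0,0],"jaw":1},{"slide":[0,0,0],"rot":[0,0,0],"jaw":1},{"slide":[0,0,0],"rot":[0,0,0],"jaw":1}]}}

```text
time: 8.05
position: [0.6529, -0.0458, 0.1061]
tcp_rot: [-0.001, 0.708, -0.001, 0.706]
contact_force: [-1.7, -5.9, -0.6]
width: 0.239
```

Across by 20 mm; now back into the notch.

Request:
{"name": "drive_tool", "arguments": {"deltas": [{"slide":[0,-0.006,0],"rot":[0,0,0],"jaw":1},{"slide":[0,-0.006,0],"rot":[0,0,0],"jaw":1},{"slide":[0,0,0],"rot":[0,0,0],"jaw":1},{"slide":[0,0,0],"rot":[0,0,0],"jaw":1},{"slide":[0,0,0],"rot":[0,0,0],"jaw":1}]}}

```text
time: 8.47
position: [0.6526, -0.0576, 0.1061]
tcp_rot: [-0.001, 0.708, -0.001, 0.706]
contact_force: [-2.1, -4.7, -1.6]
width: 0.239
```

Request:
{"name": "drive_tool", "arguments": {"deltas": [{"slide":[0,-0.001,0],"rot":[0,0,0],"jaw":0.6},{"slide":[0,0,0],"rot":[0,0,0],"jaw":0.4},{"slide":[0,0,0],"rot":[0,0,0],"jaw":0.4},{"slide":[0,0,0],"rot":[0,0,0],"jaw":0.4},{"slide":[-0.025,0,0],"rot":[0,0,0],"jaw":0.4},{"slide":[-0.04,0,0],"rot":[0,0,0],"jaw":0.4},{"slide":[-0.03,0,-0.02],"rot":[0,0,0],"jaw":0.4},{"slide":[0,-0.03,-0.03],"rot":[0,0,0],"jaw":0.4}]}}

```text
time: 9.13
position: [0.6119, -0.0831, 0.2096]
tcp_rot: [-0.002, 0.701, 0.002, 0.713]
contact_force: [0.8, -1.3, 1.0]
width: 0.599
```

Request:
{"name": "drive_tool", "arguments": {"deltas": [{"slide":[0,-0.03,-0.03],"rot":[0.125,0,0],"jaw":0.5},{"slide":[0,0,0],"rot":[0.125,0,0],"jaw":0.5},{"slide":[0,0,0],"rot":[0.125,0,0],"jaw":0.5},{"slide":[0,0,0],"rot":[0.125,0,0],"jaw":0.5},{"slide":[0,0,0],"rot":[0.125,0,0],"jaw":0.5},{"slide":[0,0,0],"rot":[0.125,0,0],"jaw":0.5},{"slide":[0,0,0],"rot":[0.125,0,0],"jaw":0.5},{"slide":[0,0,0],"rot":[0.125,0,0],"jaw":0.5}]}}

```text
time: 9.8
position: [0.5755, -0.1156, 0.2025]
tcp_rot: [0.341, 0.619, -0.341, 0.62]
contact_force: [-0.0, -0.5, 0.5]
width: 0.497
```

Request:
{"name": "drive_tool", "arguments": {"deltas": [{"slide":[0,0,0],"rot":[0.125,0,0],"jaw":0.5},{"slide":[0,0,0],"rot":[0.125,0,0],"jaw":0.5},{"slide":[0,0,0],"rot":[0.125,0,0],"jaw":0.5},{"slide":[0,0,0],"rot":[0.125,0,0],"jaw":0.5},{"slide":[0,0,0],"rot":[0.07,0,0],"jaw":0.5},{"slide":[0,0,0],"rot":[0,0,0],"jaw":0.5},{"slide":[0,0,0],"rot":[0,0,0],"jaw":0.5}]}}

```text
time: 10.38
position: [0.5755, -0.1157, 0.2024]
tcp_rot: [0.499, 0.501, -0.499, 0.501]
contact_force: [-0.2, 0.3, 0.2]
width: 0.499
```

```bash
python3 -c "
from h import *
plan((.570,-.147,.15),0)
p,W=cloud('side')
print('knob',rect(W,p,(.6,.68),(-.1,-.02),(.15,.17)))
cv2.imwrite('pics/k5.png',cv2.resize(p[120:235,235:365,::-1],None,fx=5,fy=5,interpolation=2))
"
```

```text
t 10.4 pos [ 0.5755 -0.1157  0.2024] jawdeg 0.2 xaxis [ 0.  0. -1.] q6 -0.27 w 0.5
 slide now-frame [ 0.0524 -0.0056  0.0313] rot x 0.004 | slide after-turn frame [ 0.0524 -0.0055  0.0313]
knob (72, array([654., -56.]), array([21., 22.]), 78.2, 'zmed', 0.163, 'mean', array([ 0.654, -0.054]))
```

View pics/k5.png

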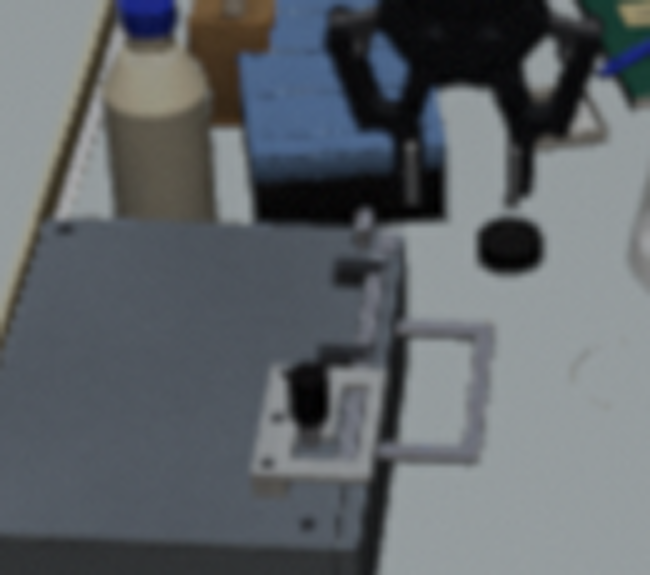

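Request:
{"name": "drive_tool", "arguments": {"deltas": [{"slide":[0.02,-0.0055,0.031],"rot":[0,0,0],"jaw":0.5},{"slide":[0.035,0,0],"rot":[0,0,0],"jaw":0.5},{"slide":[0.035,0,0],"rot":[0,0,0],"jaw":0.5},{"slide":[0.03,0,0],"rot":[0,0,0],"jaw":0.5},{"slide":[0.025,0,0],"rot":[0,0,0],"jaw":0.5},{"slide":[0.02,0,0],"rot":[0,0,0],"jaw":0.5},{"slide":[0,0,0],"rot":[0,0,0],"jaw":0.5},{"slide":[0,0,0],"rot":[0,0,0],"jaw":1}]}}

```text
time: 11.1
position: [0.569, -0.1467, 0.0363]
tcp_rot: [0.499, 0.501, -0.5, 0.5]
contact_force: [-0.2, 0.3, 0.5]
width: 0.373
```

Request:
{"name": "drive_tool", "arguments": {"deltas": [{"slide":[0,0,0],"rot":[0,0,0],"jaw":1},{"slide":[0,0,0],"rot":[0,0,0],"jaw":1},{"slide":[0,0,0],"rot":[0,0,0],"jaw":1},{"slide":[0,0,0],"rot":[0,0,0],"jaw":1},{"slide":[0,0,0],"rot":[0,0,0],"jaw":1},{"slide":[0,0,0],"rot":[0,0,0],"jaw":1}]}}

```text
time: 11.6
position: [0.571, -0.1475, 0.039]
tcp_rot: [0.5, 0.499, -0.499, 0.501]
contact_force: [-1.0, -0.6, 6.9]
width: 0.091
```

Request:
{"name": "drive_tool", "arguments": {"deltas": [{"slide":[-0.002,-0.01,0],"rot":[0,0,0],"jaw":1},{"slide":[0,-0.02,0],"rot":[0,0,0],"jaw":1},{"slide":[0,-0.021,0],"rot":[0,0,0],"jaw":1},{"slide":[0,-0.021,0],"rot":[0,0,0],"jaw":1},{"slide":[0,-0.021,0],"rot":[0,0,0],"jaw":1},{"slide":[0,-0.021,0],"rot":[0,0,0],"jaw":1},{"slide":[0,-0.021,0],"rot":[0,0,0],"jaw":1},{"slide":[0,-0.021,0],"rot":[0,0,0],"jaw":1}]}}

```text
time: 12.27
position: [0.4134, -0.1481, 0.0391]
tcp_rot: [0.5, 0.499, -0.5, 0.501]
contact_force: [2.3, -4.8, -9.2]
width: 0.096
```

Request:
{"name": "drive_tool", "arguments": {"deltas": [{"slide":[0,0,0],"rot":[0,0,0],"jaw":1},{"slide":[0,0,0],"rot":[0,0,0],"jaw":1},{"slide":[0,0,0],"rot":[0,0,0],"jaw":1}]}}

```text
time: 12.52
position: [0.4128, -0.1479, 0.0393]
tcp_rot: [0.499, 0.5, -0.5, 0.5]
contact_force: [-0.9, -4.8, -4.8]
width: 0.095
```

Request:
{"name": "drive_tool", "arguments": {"deltas": [{"slide":[0,0,0],"rot":[0,0,0],"jaw":0.5},{"slide":[0,0,0],"rot":[0,0,0],"jaw":0.5},{"slide":[0,0,0],"rot":[0,0,0],"jaw":0.5},{"slide":[0,0,0],"rot":[0,0,0],"jaw":0.5},{"slide":[-0.04,0,0],"rot":[0,0,0],"jaw":0.5},{"slide":[-0.04,0,0],"rot":[0,0,0],"jaw":0.5},{"slide":[-0.04,0,0],"rot":[0,0,0],"jaw":0.5},{"slide":[-0.04,0,0],"rot":[0,0,0],"jaw":0.5}]}}

```text
time: 13.18
position: [0.4134, -0.1466, 0.2009]
tcp_rot: [0.5, 0.501, -0.5, 0.5]
contact_force: [0.9, -0.4, -0.7]
width: 0.504
```

Request:
{"name": "drive_tool", "arguments": {"deltas": [{"slide":[0,0,-0.039],"rot":[0,0,0],"jaw":0},{"slide":[0,0,-0.039],"rot":[0,0,0],"jaw":0},{"slide":[0,0,-0.039],"rot":[0,0,0],"jaw":0},{"slide":[0,0,-0.039],"rot":[0,0,0],"jaw":0},{"slide":[0,0,-0.039],"rot":[0,0,0],"jaw":0},{"slide":[0,0,-0.039],"rot":[0,0,0],"jaw":0},{"slide":[0,0,0],"rot":[0,0,0],"jaw":0}]}}

```text
time: 13.77
position: [0.4131, 0.0936, 0.1995]
tcp_rot: [0.499, 0.503, -0.497, 0.501]
contact_force: [-0.4, 0.1, -0.4]
width: 1.0
```

```bash
python3 -c "
from h import *
plan((.55,-.127,.2),90)
for c in('top','side'):
    p,W=cloud(c)
    print(c,'big',rect(W,p,(.46,.625),(-.245,-.01),(.056,.072),70))
    print('bar/panel',rect(W,p,(.38,.5),(-.3,.05),(.1,.115)))
    for n,x,y in(('A',.43,.17),('B',.546,.157)): print(n,rect(W,p,(x-.06,x+.06),(y-.06,y+.06),(.046,.056),80))
    print([(np.round(r['location'],3),round(r['score'],2)) for r in bot.find_in(c,'big_case')])
    if c=='top':cv2.imwrite('pics/d1.png',cv2.resize(p[160:310,230:430,::-1],None,fx=4,fy=4))
"
```

```text
t 13.8 pos [0.4131 0.0936 0.1995] jawdeg 0.5 xaxis [ 0.001  0.004 -1.   ] q6 0.11 w 1.0
 slide now-frame [-0.0005  0.1351  0.2217] rot x -1.563 | slide after-turn frame [-0.0005 -0.2206  0.1369]
top big (360, array([ 534., -134.]), array([69., 56.]), 0.4, 'zmed', 0.065, 'mean', array([ 0.533, -0.135]))
bar/panel (358, array([ 473., -128.]), array([ 19., 274.]), 0.2, 'zmed', 0.108, 'mean', array([ 0.468, -0.133]))
A 1
B (127, array([545., 156.]), array([36., 46.]), 27.6, 'zmed', 0.05, 'mean', array([0.545, 0.156]))
[(array([ 0.534, -0.136,  0.065]), 0.88)]
side big (393, array([ 536., -135.]), array([69., 67.]), 2.7, 'zmed', 0.065, 'mean', array([ 0.535, -0.131]))
bar/panel (173, array([ 479., -128.]), array([ 26., 282.]), 0.6, 'zmed', 0.108, 'mean', array([ 0.473, -0.074]))
A (247, array([432., 171.]), array([38., 50.]), 41.6, 'zmed', 0.05, 'mean', array([0.432, 0.171]))
B (231, array([548., 156.]), array([39., 50.]), 27.1, 'zmed', 0.05, 'mean', array([0.548, 0.157]))
[(array([ 0.533, -0.114,  0.066]), 0.75)]
```

View pics/d1.png

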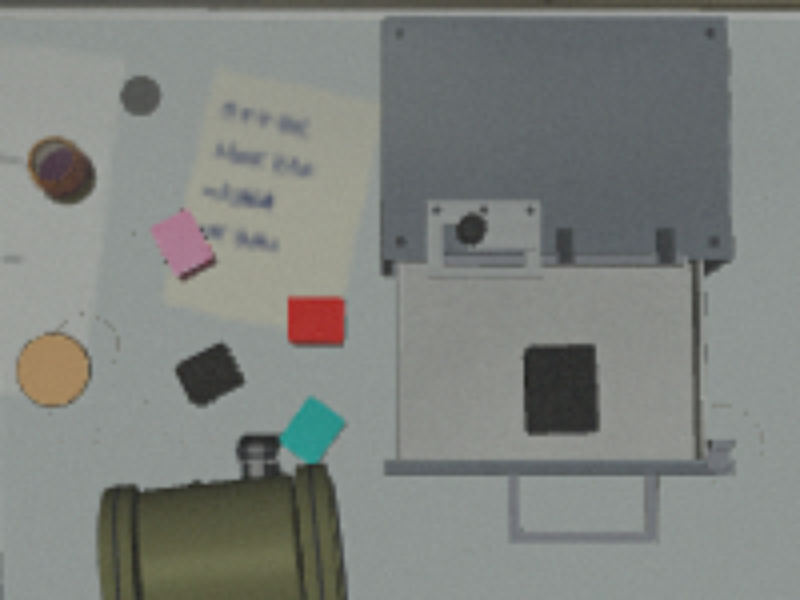

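Request:
{"name": "drive_tool", "arguments": {"deltas": [{"slide":[0,0,0.03],"rot":[-0.12,0,0],"jaw":0},{"slide":[0,0,0],"rot":[-0.12,0,0],"jaw":0},{"slide":[0,0,0],"rot":[-0.12,0,0],"jaw":0},{"slide":[0,0,0],"rot":[-0.12,0,0],"jaw":0},{"slide":[0,0,0],"rot":[-0.12,0,0],"jaw":0},{"slide":[0,0,0],"rot":[-0.12,0,0],"jaw":0},{"slide":[0,0,0],"rot":[-0.12,0,0],"jaw":0},{"slide":[0,0,0],"rot":[-0.12,0,0],"jaw":0}]}}

```text
time: 14.63
position: [0.4137, 0.056, 0.1991]
tcp_rot: [0.213, 0.674, -0.213, 0.674]
contact_force: [-0.9, -0.2, 0.1]
width: 1.001
```

Request:
{"name": "drive_tool", "arguments": {"deltas": [{"slide":[0,0,0],"rot":[-0.12,0,0],"jaw":0},{"slide":[0,0,0],"rot":[-0.12,0,0],"jaw":0},{"slide":[0,0,0],"rot":[-0.12,0,0],"jaw":0},{"slide":[0,0,0],"rot":[-0.12,0,0],"jaw":0},{"slide":[0,0,0],"rot":[-0.123,0,0],"jaw":0},{"slide":[0,-0.032,0.02],"rot":[0,0,0],"jaw":0},{"slide":[0,-0.032,0.02],"rot":[0,0,0],"jaw":0},{"slide":[0,-0.032,0.02],"rot":[0,0,0],"jaw":0}]}}

```text
time: 15.3
position: [0.4726, -0.0415, 0.1994]
tcp_rot: [0.005, 0.707, -0.005, 0.707]
contact_force: [1.4, 0.2, 0.1]
width: 1.002
```

Request:
{"name": "drive_tool", "arguments": {"deltas": [{"slide":[0,-0.034,0.02],"rot":[0,0,0],"jaw":0},{"slide":[0,-0.034,0.02],"rot":[0,0,0],"jaw":0},{"slide":[0,-0.034,0.02],"rot":[0,0,0],"jaw":0},{"slide":[0,0,0],"rot":[0,0,0],"jaw":0},{"slide":[0,0,0],"rot":[0,0,0],"jaw":0}]}}

```text
time: 15.72
position: [0.5314, -0.1455, 0.1986]
tcp_rot: [0.007, 0.707, -0.007, 0.707]
contact_force: [-0.1, 0.3, -1.2]
width: 1.0
```

```bash
python3 -c "
from h import *
plan((.534,-.135,-.01),90)"
```

```text
t 15.7 pos [ 0.5314 -0.1455  0.1986] jawdeg 88.9 xaxis [-0.001 -0.    -1.   ] q6 -1.9 w 1.0
 slide now-frame [0.2086 0.0106 0.0024] rot x -0.019 | slide after-turn frame [0.2086 0.0105 0.0026]
```

Request:
{"name": "drive_tool", "arguments": {"deltas": [{"slide":[0.02,0.0105,0.0025],"rot":[-0.019,0,0],"jaw":0},{"slide":[0.035,0,0],"rot":[0,0,0],"jaw":0},{"slide":[0.035,0,0],"rot":[0,0,0],"jaw":0},{"slide":[0.035,0,0],"rot":[0,0,0],"jaw":0},{"slide":[0.03,0,0],"rot":[0,0,0],"jaw":0},{"slide":[0.025,0,0],"rot":[0,0,0],"jaw":0},{"slide":[0.015,0,0],"rot":[0,0,0],"jaw":0},{"slide":[0.0135,0,0],"rot":[0,0,0],"jaw":0}]}}

```text
time: 16.38
position: [0.5313, -0.1305, -0.0109]
tcp_rot: [-0.002, 0.708, 0.003, 0.706]
contact_force: [-0.3, -0.9, 0.4]
width: 0.999
```

Request:
{"name": "drive_tool", "arguments": {"deltas": [{"slide":[0,0,0],"rot":[0,0,0],"jaw":0},{"slide":[0,0,0],"rot":[0,0,0],"jaw":1},{"slide":[0,0,0],"rot":[0,0,0],"jaw":1},{"slide":[0,0,0],"rot":[0,0,0],"jaw":1},{"slide":[0,0,0],"rot":[0,0,0],"jaw":1},{"slide":[0,0,0],"rot":[0,0,0],"jaw":1}]}}

```text
time: 16.88
position: [0.5349, -0.1313, -0.0079]
tcp_rot: [-0.003, 0.706, 0.002, 0.708]
contact_force: [-1.0, -0.9, 5.9]
width: 0.661
```

Request:
{"name": "drive_tool", "arguments": {"deltas": [{"slide":[-0.015,0,0],"rot":[0,0,0],"jaw":1},{"slide":[-0.025,0,0],"rot":[0,0,0],"jaw":1},{"slide":[-0.03,0,0],"rot":[0,0,0],"jaw":1},{"slide":[-0.03,0,0],"rot":[0,0,0],"jaw":1},{"slide":[-0.03,0,0],"rot":[0,0,0],"jaw":1},{"slide":[-0.03,0,0],"rot":[0,0,0],"jaw":1},{"slide":[-0.01,0,0],"rot":[0,0,0],"jaw":1},{"slide":[0,0,0],"rot":[0,0,0],"jaw":1}]}}

```text
time: 17.55
position: [0.5362, -0.1315, 0.1641]
tcp_rot: [-0.003, 0.705, 0.002, 0.71]
contact_force: [0.7, -0.5, -1.1]
width: 0.66
```

```bash
python3 -c "
from h import *
plan((.552,.293,.16),90)
for c in('top','side'):
    p,W=cloud(c); q=p.astype(int); m=(q[...,0]-q[...,2]>40)&(abs(W[...,0]-.55)<.06)&(abs(W[...,1]-.293)<.06)&(W[...,2]<.03)
    P=W[m];print(c,m.sum(),np.round(cv2.minEnclosingCircle((P[:,:2]*1000).astype(np.float32))[0]),np.round(P.mean(0),3))
"
```

```text
t 17.6 pos [ 0.5362 -0.1315  0.1641] jawdeg 90.4 xaxis [ 0.007 -0.002 -1.   ] q6 -1.9 w 0.66
 slide now-frame [0.0041 0.4244 0.0188] rot x 0.007 | slide after-turn frame [0.0041 0.4245 0.0158]
top 246 [551. 292.] [0.551 0.292 0.01 ]
side 432 [550. 291.] [0.553 0.294 0.01 ]
```

Request:
{"name": "drive_tool", "arguments": {"deltas": [{"slide":[0,0.0385,0.002],"rot":[0,0,0],"jaw":1},{"slide":[0,0.0385,0.002],"rot":[0,0,0],"jaw":1},{"slide":[0,0.0385,0.002],"rot":[0,0,0],"jaw":1},{"slide":[0,0.0385,0.002],"rot":[0,0,0],"jaw":1},{"slide":[0,0.0385,0.002],"rot":[0,0,0],"jaw":1},{"slide":[0,0.0385,0.002],"rot":[0,0,0],"jaw":1},{"slide":[0,0.0385,0.002],"rot":[0,0,0],"jaw":1},{"slide":[0,0.0385,0.002],"rot":[0,0,0],"jaw":1}]}}

```text
time: 18.32
position: [0.5455, 0.1786, 0.1576]
tcp_rot: [-0.003, 0.709, 0.002, 0.705]
contact_force: [0.8, -0.5, -0.7]
width: 0.66
```

Request:
{"name": "drive_tool", "arguments": {"deltas": [{"slide":[0,0.0385,0],"rot":[0,0,0],"jaw":1},{"slide":[0,0.0385,0],"rot":[0,0,0],"jaw":1},{"slide":[0,0.0385,0],"rot":[0,0,0],"jaw":1},{"slide":[0,0,0],"rot":[0,0,0],"jaw":1},{"slide":[0,0,0],"rot":[0,0,0],"jaw":1}]}}

```text
time: 18.73
position: [0.5449, 0.2943, 0.1573]
tcp_rot: [-0.005, 0.709, 0.003, 0.705]
contact_force: [1.0, -0.7, -1.3]
width: 0.661
```

```bash
python3 -c "
from h import *
plan((.552,.2925,-.016),90)
for c in('top','side'):
    p,W=cloud(c);print(c,rect(W,p,(.5,.6),(.22,.36),(.17,.25),70))"
```

```text
t 18.7 pos [0.5449 0.2943 0.1573] jawdeg 90.6 xaxis [-0.005 -0.002 -1.   ] q6 -1.15 w 0.66
 slide now-frame [ 0.1733 -0.0019  0.0071] rot x 0.011 | slide after-turn frame [ 0.1733 -0.0018  0.0071]
top (92, array([537., 282.]), array([52., 84.]), 60.7, 'zmed', 0.229, 'mean', array([0.544, 0.271]))
side (814, array([546., 309.]), array([72., 89.]), 2.2, 'zmed', 0.229, 'mean', array([0.543, 0.31 ]))
```

Request:
{"name": "drive_tool", "arguments": {"deltas": [{"slide":[0.03,-0.002,0.006],"rot":[0,0,0],"jaw":1},{"slide":[0.035,0,0],"rot":[0,0,0],"jaw":1},{"slide":[0.035,0,0],"rot":[0,0,0],"jaw":1},{"slide":[0.03,0,0],"rot":[0,0,0],"jaw":1},{"slide":[0.02,0,0],"rot":[0,0,0],"jaw":1},{"slide":[0.012,0,0],"rot":[0,0,0],"jaw":1},{"slide":[0.008,0,0],"rot":[0,0,0],"jaw":1},{"slide":[0,0,0],"rot":[0,0,0],"jaw":1}]}}

```text
time: 19.5
position: [0.5521, 0.2891, -0.0109]
tcp_rot: [-0.002, 0.708, 0.001, 0.706]
contact_force: [0.3, 0.8, -1.5]
width: 0.662
```

```bash
python3 -c "
from h import *
plan((.552,.2925,-.018),90); print(bot.sense()['contact_force'])
p,W=cloud('side');print(rect(W,p,(.5,.6),(.22,.37),(.025,.07),70))"
```

```text
t 19.5 pos [ 0.5521  0.2891 -0.0109] jawdeg 90.3 xaxis [-0.003 -0.001 -1.   ] q6 -1.16 w 0.66
 slide now-frame [ 0.0071  0.0034 -0.0001] rot x 0.006 | slide after-turn frame [ 0.0071  0.0034 -0.0001]
[ 0.32587698  0.75191285 -1.51669516]
(390, array([554., 296.]), array([69., 75.]), 0.0, 'zmed', 0.057, 'mean', array([0.549, 0.305]))
```

Request:
{"name": "drive_tool", "arguments": {"deltas": [{"slide":[0.004,0,0],"rot":[0,0,0],"jaw":1},{"slide":[0.003,0,0],"rot":[0,0,0],"jaw":1},{"slide":[0,0,0],"rot":[0,0,0],"jaw":0.1},{"slide":[0,0,0],"rot":[0,0,0],"jaw":0},{"slide":[0,0,0],"rot":[0,0,0],"jaw":0},{"slide":[0,0,0],"rot":[0,0,0],"jaw":0},{"slide":[-0.015,0,0],"rot":[0,0,0],"jaw":0},{"slide":[-0.03,0,0],"rot":[0,0,0],"jaw":0}]}}

```text
time: 20.22
position: [0.5498, 0.2894, 0.0258]
tcp_rot: [-0.004, 0.71, 0.001, 0.705]
contact_force: [0.5, -0.4, -0.4]
width: 1.0
```

Request:
{"name": "drive_tool", "arguments": {"deltas": [{"slide":[-0.03,0,0],"rot":[0,0,0],"jaw":0},{"slide":[-0.04,0,0],"rot":[0,0,0],"jaw":0},{"slide":[-0.04,0,0],"rot":[0,0,0],"jaw":0},{"slide":[-0.01,-0.035,0],"rot":[0,0,0],"jaw":0},{"slide":[0,-0.04,0],"rot":[0,0,0],"jaw":0},{"slide":[0,-0.04,0],"rot":[0,0,0],"jaw":0},{"slide":[0,0,0],"rot":[0,0,0],"jaw":0}]}}

```text
time: 20.8
position: [0.5533, 0.1694, 0.1496]
tcp_rot: [-0.003, 0.707, -0.0, 0.707]
contact_force: [-0.5, 0.6, -0.1]
width: 1.001
```

```bash
python3 -c "
from h import *
for c in('top','side'):
    p,W=cloud(c);print(c,'big',rect(W,p,(.48,.63),(.23,.36),(.045,.065),70))
    for n,x,y in(('A',.43,.17),('B',.546,.157)): print(n,rect(W,p,(x-.06,x+.06),(y-.06,y+.06),(.046,.056),80))
plan((.546,.156,.06),28);plan((.546,.156,.06),118)
"
```

```text
top big (58, array([530., 277.]), array([23., 27.]), 2.4, 'zmed', 0.054, 'mean', array([0.528, 0.276]))
A (70, array([465., 177.]), array([36., 35.]), 45.1, 'zmed', 0.05, 'mean', array([0.464, 0.181]))
B (27, array([523., 150.]), array([23., 82.]), 67.0, 'zmed', 0.05, 'mean', array([0.541, 0.142]))
side big (417, array([556., 292.]), array([68., 63.]), 0.9, 'zmed', 0.055, 'mean', array([0.555, 0.299]))
A (223, array([471., 172.]), array([41., 48.]), 46.6, 'zmed', 0.05, 'mean', array([0.469, 0.174]))
B (264, array([529., 156.]), array([85., 58.]), 1.5, 'zmed', 0.05, 'mean', array([0.541, 0.158]))
t 20.9 pos [0.5538 0.1743 0.1493] jawdeg 90.2 xaxis [ 0.001  0.    -1.   ] q6 -1.34 w 0.99
 slide now-frame [ 0.0893 -0.0183 -0.0079] rot x 1.086 | slide after-turn frame [ 0.0893 -0.0155  0.0125]
t 20.9 pos [0.5538 0.1743 0.1493] jawdeg 90.2 xaxis [ 0.001  0.    -1.   ] q6 -1.34 w 0.99
 slide now-frame [ 0.0893 -0.0183 -0.0079] rot x -0.485 | slide after-turn frame [ 0.0893 -0.0125 -0.0155]
```

```bash
cat >> h.py <<'E'
def blacks(c,x=(.38,.62),y=(.08,.23),z=(.046,.056)):
    p,W=cloud(c)
    m=(W[...,0]>x[0])&(W[...,0]<x[1])&(W[...,1]>y[0])&(W[...,1]<y[1])&(W[...,2]>z[0])&(W[...,2]<z[1])&(p.max(-1)<80)
    n,L=cv2.connectedComponents(m.astype(np.uint8),connectivity=8)
    for i in range(1,n):
        P=W[L==i]
        if len(P)>40:
            r=cv2.minAreaRect((P[:,:2]*1000).astype(np.float32));print(c,len(P),np.round(r[0]),np.round(r[1]),round(r[2],1),np.round(P[:,:2].mean(0),3))
E
python3 -c "
from h import *
blacks('side');blacks('top')
p,W=cloud('side');cv2.imwrite('pics/e1.png',cv2.resize(p[230:390,260:420,::-1],None,fx=4,fy=3.75))"
```

```text
side 229 [549. 155.] [38. 49.] 30.6 [0.548 0.157]
side 244 [471. 173.] [40. 47.] 46.7 [0.471 0.174]
top 43 [545. 143.] [26. 23.] 27.5 [0.543 0.142]
top 54 [462. 187.] [43. 24.] 11.8 [0.463 0.184]
```

View pics/e1.png

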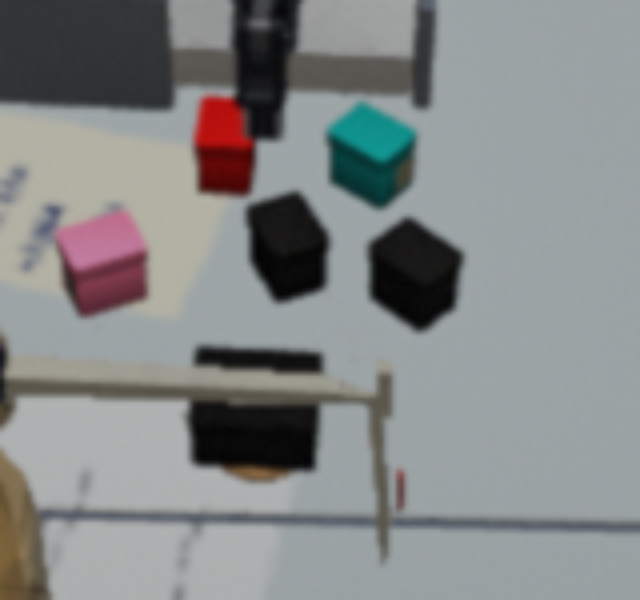

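Request:
{"name": "drive_tool", "arguments": {"deltas": [{"slide":[0,0,0],"rot":[0.119,0,0],"jaw":0},{"slide":[0,0,0],"rot":[0.119,0,0],"jaw":0},{"slide":[0,0,0],"rot":[0.119,0,0],"jaw":0},{"slide":[0,0,0],"rot":[0.119,0,0],"jaw":0},{"slide":[0,0,0],"rot":[0.119,0,0],"jaw":0},{"slide":[0,0,0],"rot":[0.119,0,0],"jaw":0},{"slide":[0,0,0],"rot":[0.119,0,0],"jaw":0},{"slide":[0,0,0],"rot":[0.119,0,0],"jaw":0}]}}

```text
time: 21.72
position: [0.5537, 0.1775, 0.1484]
tcp_rot: [0.323, 0.629, -0.323, 0.629]
contact_force: [0.3, 0.2, -0.1]
width: 1.003
```

Request:
{"name": "drive_tool", "arguments": {"deltas": [{"slide":[0,-0.0155,0.0125],"rot":[0.119,0,0],"jaw":0},{"slide":[0.03,0,0],"rot":[0,0,0],"jaw":0},{"slide":[0.03,0,0],"rot":[0,0,0],"jaw":0},{"slide":[0,0,0],"rot":[0,0,0],"jaw":0},{"slide":[0,0,0],"rot":[0,0,0],"jaw":0}]}}

```text
time: 22.13
position: [0.5468, 0.1574, 0.0872]
tcp_rot: [0.357, 0.611, -0.359, 0.608]
contact_force: [1.9, -0.3, 1.0]
width: 0.997
```

```bash
python3 -c "
from h import *
plan((.547,.156,-.023),29)"
```

```text
t 22.1 pos [0.5468 0.1574 0.0872] jawdeg 29.1 xaxis [-0.005 -0.001 -1.   ] q6 -0.3 w 1.0
 slide now-frame [ 0.1102 -0.0005  0.0013] rot x 0.002 | slide after-turn frame [ 0.1102 -0.0005  0.0014]
```

Request:
{"name": "drive_tool", "arguments": {"deltas": [{"slide":[0.03,0,0.001],"rot":[0,0,0],"jaw":0},{"slide":[0.03,0,0],"rot":[0,0,0],"jaw":0},{"slide":[0.025,0,0],"rot":[0,0,0],"jaw":0},{"slide":[0.025,0,0],"rot":[0,0,0],"jaw":0},{"slide":[0,0,0],"rot":[0,0,0],"jaw":0},{"slide":[0,0,0],"rot":[0,0,0],"jaw":1},{"slide":[0,0,0],"rot":[0,0,0],"jaw":1},{"slide":[0,0,0],"rot":[0,0,0],"jaw":1}]}}

```text
time: 22.8
position: [0.5513, 0.1564, -0.019]
tcp_rot: [0.36, 0.608, -0.358, 0.611]
contact_force: [-0.4, 0.5, 0.4]
width: 0.599
```

Request:
{"name": "drive_tool", "arguments": {"deltas": [{"slide":[0,0,0],"rot":[0,0,0],"jaw":1},{"slide":[0,0,0],"rot":[0,0,0],"jaw":1},{"slide":[0,0,0],"rot":[0,0,0],"jaw":1},{"slide":[0,0,0],"rot":[0,0,0],"jaw":1}]}}

```text
time: 23.13
position: [0.5505, 0.1561, -0.0192]
tcp_rot: [0.36, 0.608, -0.358, 0.61]
contact_force: [-0.3, 0.7, 5.8]
width: 0.426
```

Request:
{"name": "drive_tool", "arguments": {"deltas": [{"slide":[-0.02,0,0],"rot":[0,0,0],"jaw":1},{"slide":[-0.03,0,0],"rot":[0,0,0],"jaw":1},{"slide":[-0.035,0,0],"rot":[0,0,0],"jaw":1},{"slide":[-0.035,0,0],"rot":[0,0,0],"jaw":1},{"slide":[-0.035,0,0],"rot":[0,0,0],"jaw":1},{"slide":[-0.015,0,0],"rot":[0,0,0],"jaw":1},{"slide":[0,0,0],"rot":[-0.119,0,0],"jaw":1},{"slide":[0,0,0],"rot":[-0.119,0,0],"jaw":1}]}}

```text
time: 23.8
position: [0.5505, 0.156, 0.152]
tcp_rot: [0.283, 0.647, -0.281, 0.65]
contact_force: [-0.4, 0.1, -1.5]
width: 0.424
```

Request:
{"name": "drive_tool", "arguments": {"deltas": [{"slide":[0,0,0],"rot":[-0.119,0,0],"jaw":1},{"slide":[0,0,0],"rot":[-0.119,0,0],"jaw":1},{"slide":[0,0,0],"rot":[-0.119,0,0],"jaw":1},{"slide":[0,0,0],"rot":[-0.119,0,0],"jaw":1},{"slide":[0,0,0],"rot":[-0.119,0,0],"jaw":1},{"slide":[0,0,0],"rot":[-0.119,0,0],"jaw":1},{"slide":[0,0,0],"rot":[-0.119,0,0],"jaw":1},{"slide":[0,-0.035,0],"rot":[0,0,0],"jaw":1}]}}

```text
time: 24.47
position: [0.5499, 0.1253, 0.1498]
tcp_rot: [-0.004, 0.706, 0.007, 0.708]
contact_force: [0.6, 0.1, -0.9]
width: 0.428
```

Request:
{"name": "drive_tool", "arguments": {"deltas": [{"slide":[0,-0.039,0],"rot":[0,0,0],"jaw":1},{"slide":[0,-0.039,0],"rot":[0,0,0],"jaw":1},{"slide":[0,-0.039,0],"rot":[0,0,0],"jaw":1},{"slide":[0,-0.039,0],"rot":[0,0,0],"jaw":1},{"slide":[0,-0.039,0],"rot":[0,0,0],"jaw":1},{"slide":[0,0,0],"rot":[0,0,0],"jaw":1},{"slide":[0,0,0],"rot":[0,0,0],"jaw":1}]}}

```text
time: 25.05
position: [0.5507, -0.0766, 0.1496]
tcp_rot: [-0.001, 0.707, 0.001, 0.708]
contact_force: [-1.2, 0.1, -0.0]
width: 0.43
```

```bash
python3 -c "
from h import *
plan((.545,-.075,.001),90)"
```

```text
t 25.1 pos [ 0.5507 -0.0766  0.1496] jawdeg 90.1 xaxis [ 0.001 -0.    -1.   ] q6 -1.79 w 0.43
 slide now-frame [ 0.1486  0.0017 -0.0057] rot x 0.003 | slide after-turn frame [ 0.1486  0.0016 -0.0057]
```

Request:
{"name": "drive_tool", "arguments": {"deltas": [{"slide":[0.03,0.002,-0.005],"rot":[0,0,0],"jaw":1},{"slide":[0.035,0,0],"rot":[0,0,0],"jaw":1},{"slide":[0.035,0,0],"rot":[0,0,0],"jaw":1},{"slide":[0.02,0,0],"rot":[0,0,0],"jaw":1},{"slide":[0.012,0,0],"rot":[0,0,0],"jaw":1},{"slide":[0.008,0,0],"rot":[0,0,0],"jaw":1},{"slide":[0.006,0,0],"rot":[0,0,0],"jaw":1},{"slide":[0,0,0],"rot":[0,0,0],"jaw":1}]}}

```text
time: 25.72
position: [0.5454, -0.0714, 0.0023]
tcp_rot: [-0.003, 0.707, 0.003, 0.707]
contact_force: [0.1, 0.2, -0.7]
width: 0.426
```

Request:
{"name": "drive_tool", "arguments": {"deltas": [{"slide":[0.002,0,0],"rot":[0,0,0],"jaw":1},{"slide":[0,0,0],"rot":[0,0,0],"jaw":1}]}}

```text
time: 25.88
position: [0.5465, -0.0722, 0.0015]
tcp_rot: [-0.003, 0.706, 0.002, 0.708]
contact_force: [-0.6, -0.2, -1.0]
width: 0.424
```

Request:
{"name": "drive_tool", "arguments": {"deltas": [{"slide":[0,0,0],"rot":[0,0,0],"jaw":0.3},{"slide":[0,0,0],"rot":[0,0,0],"jaw":0.3},{"slide":[0,0,0],"rot":[0,0,0],"jaw":0.3},{"slide":[0,0,0],"rot":[0,0,0],"jaw":0.3},{"slide":[-0.03,0,0],"rot":[0,0,0],"jaw":0.3},{"slide":[-0.04,0,0],"rot":[0,0,0],"jaw":0.3},{"slide":[-0.04,0,0],"rot":[0,0,0],"jaw":0},{"slide":[-0.04,0,0],"rot":[0,0,0],"jaw":0}]}}

```text
time: 26.55
position: [0.545, -0.0723, 0.1522]
tcp_rot: [-0.002, 0.707, 0.002, 0.707]
contact_force: [0.6, -0.3, 0.0]
width: 0.95
```

Request:
{"name": "drive_tool", "arguments": {"deltas": [{"slide":[0,0.035,-0.011],"rot":[0,0,0],"jaw":0},{"slide":[0,0.035,-0.011],"rot":[0,0,0],"jaw":0},{"slide":[0,0.035,-0.011],"rot":[0,0,0],"jaw":0},{"slide":[0,0.035,-0.011],"rot":[0,0,0],"jaw":0},{"slide":[0,0.035,-0.011],"rot":[0,0,0],"jaw":0},{"slide":[0,0.035,-0.011],"rot":[0,0,0],"jaw":0},{"slide":[0,0.035,-0.01],"rot":[0,0,0],"jaw":0},{"slide":[0,0,0],"rot":[0.109,0,0],"jaw":0}]}}

```text
time: 27.22
position: [0.4655, 0.1776, 0.151]
tcp_rot: [0.036, 0.707, -0.034, 0.706]
contact_force: [-0.5, 0.9, 0.8]
width: 1.003
```

Request:
{"name": "drive_tool", "arguments": {"deltas": [{"slide":[0,0,0],"rot":[0.109,0,0],"jaw":0},{"slide":[0,0,0],"rot":[0.109,0,0],"jaw":0},{"slide":[0,0,0],"rot":[0.109,0,0],"jaw":0},{"slide":[0,0,0],"rot":[0.109,0,0],"jaw":0},{"slide":[0,0,0],"rot":[0.109,0,0],"jaw":0},{"slide":[0,0,0],"rot":[0.109,0,0],"jaw":0},{"slide":[0,0,0],"rot":[0,0,0],"jaw":0},{"slide":[0,0,0],"rot":[0,0,0],"jaw":0}]}}

```text
time: 27.88
position: [0.4679, 0.1721, 0.1508]
tcp_rot: [0.26, 0.658, -0.26, 0.658]
contact_force: [-0.2, -0.3, 0.2]
width: 1.0
```

```bash
python3 -c "
from h import *
blacks('side'); blacks('side',(.48,.62),(-.24,-.01),(.064,.076)); blacks('side',(.48,.63),(.2,.36),(.05,.06))
plan((.471,.173,-.023),46)"
```

```text
side 242 [472. 173.] [41. 48.] 49.6 [0.471 0.174]
side 170 [547. -73.] [45. 45.] 88.6 [ 0.548 -0.07 ]
side 148 [556. 269.] [68. 17.] 1.5 [0.555 0.269]
side 235 [555. 312.] [21. 70.] 88.6 [0.554 0.313]
t 28.0 pos [0.4679 0.1721 0.1508] jawdeg 46.8 xaxis [ 0.  0. -1.] q6 -0.55 w 1.0
 slide now-frame [0.1738 0.0028 0.0016] rot x 0.014 | slide after-turn frame [0.1738 0.0028 0.0016]
```

Request:
{"name": "drive_tool", "arguments": {"deltas": [{"slide":[0.03,0.003,0.0015],"rot":[0,0,0],"jaw":0},{"slide":[0.035,0,0],"rot":[0,0,0],"jaw":0},{"slide":[0.035,0,0],"rot":[0,0,0],"jaw":0},{"slide":[0.035,0,0],"rot":[0,0,0],"jaw":0},{"slide":[0.025,0,0],"rot":[0,0,0],"jaw":0},{"slide":[0.014,0,0],"rot":[0,0,0],"jaw":0},{"slide":[0,0,0],"rot":[0,0,0],"jaw":0},{"slide":[0,0,0],"rot":[0,0,0],"jaw":1}]}}

```text
time: 28.7
position: [0.4706, 0.1731, -0.0239]
tcp_rot: [0.26, 0.658, -0.261, 0.657]
contact_force: [0.7, 0.8, 0.3]
width: 0.884
```

Request:
{"name": "drive_tool", "arguments": {"deltas": [{"slide":[0,0,0],"rot":[0,0,0],"jaw":1},{"slide":[0,0,0],"rot":[0,0,0],"jaw":1},{"slide":[0,0,0],"rot":[0,0,0],"jaw":1},{"slide":[0,0,0],"rot":[0,0,0],"jaw":1},{"slide":[0,0,0],"rot":[0,0,0],"jaw":1},{"slide":[0,0,0],"rot":[0,0,0],"jaw":1}]}}

```text
time: 29.2
position: [0.4722, 0.1735, -0.0218]
tcp_rot: [0.261, 0.656, -0.26, 0.658]
contact_force: [-0.2, -0.9, 5.5]
width: 0.427
```

Request:
{"name": "drive_tool", "arguments": {"deltas": [{"slide":[-0.02,0,0],"rot":[0,0,0],"jaw":1},{"slide":[-0.03,0,0],"rot":[0,0,0],"jaw":1},{"slide":[-0.035,0,0],"rot":[0,0,0],"jaw":1},{"slide":[-0.035,0,0],"rot":[0,0,0],"jaw":1},{"slide":[-0.035,0,0],"rot":[0,0,0],"jaw":1},{"slide":[-0.018,0,0],"rot":[0,0,0],"jaw":1},{"slide":[0,0,0],"rot":[-0.108,0,0],"jaw":1},{"slide":[0,0,0],"rot":[-0.108,0,0],"jaw":1}]}}

```text
time: 29.87
position: [0.4724, 0.1737, 0.1524]
tcp_rot: [0.188, 0.68, -0.186, 0.684]
contact_force: [0.5, -0.5, -1.5]
width: 0.43
```

Request:
{"name": "drive_tool", "arguments": {"deltas": [{"slide":[0,0,0],"rot":[-0.108,0,0],"jaw":1},{"slide":[0,0,0],"rot":[-0.108,0,0],"jaw":1},{"slide":[0,0,0],"rot":[-0.108,0,0],"jaw":1},{"slide":[0,0,0],"rot":[-0.108,0,0],"jaw":1},{"slide":[0,0,0],"rot":[-0.108,0,0],"jaw":1},{"slide":[0,-0.038,0.008],"rot":[0,0,0],"jaw":1},{"slide":[0,-0.038,0.008],"rot":[0,0,0],"jaw":1},{"slide":[0,-0.038,0.008],"rot":[0,0,0],"jaw":1}]}}

```text
time: 30.53
position: [0.4949, 0.0587, 0.1502]
tcp_rot: [-0.001, 0.707, 0.001, 0.707]
contact_force: [0.6, -0.2, -1.6]
width: 0.427
```

Request:
{"name": "drive_tool", "arguments": {"deltas": [{"slide":[0,-0.039,0.008],"rot":[0,0,0],"jaw":1},{"slide":[0,-0.039,0.008],"rot":[0,0,0],"jaw":1},{"slide":[0,-0.039,0.008],"rot":[0,0,0],"jaw":1},{"slide":[0,-0.039,0.008],"rot":[0,0,0],"jaw":1},{"slide":[0,-0.039,0.008],"rot":[0,0,0],"jaw":1},{"slide":[0,-0.039,0.008],"rot":[0,0,0],"jaw":1},{"slide":[0,0,0],"rot":[0,0,0],"jaw":1},{"slide":[0,0,0],"rot":[0,0,0],"jaw":1}]}}

```text
time: 31.2
position: [0.5433, -0.1771, 0.1498]
tcp_rot: [0.001, 0.707, -0.002, 0.707]
contact_force: [-0.1, 0.1, -1.7]
width: 0.424
```

```bash
python3 -c "
from h import *
plan((.545,-.175,-.001),90)
blacks('side',(.48,.62),(-.24,-.01),(.19,.29))"
```

```text
t 31.2 pos [ 0.5433 -0.1771  0.1498] jawdeg 89.8 xaxis [ 0.001 -0.    -1.   ] q6 -1.96 w 0.42
 slide now-frame [0.1508 0.0021 0.0017] rot x -0.004 | slide after-turn frame [0.1508 0.0021 0.0017]
side 482 [ 544. -152.] [45. 91.] 3.4 [ 0.543 -0.145]
```

Request:
{"name": "drive_tool", "arguments": {"deltas": [{"slide":[0.03,0.002,0.001],"rot":[0,0,0],"jaw":1},{"slide":[0.035,0,0],"rot":[0,0,0],"jaw":1},{"slide":[0.035,0,0],"rot":[0,0,0],"jaw":1},{"slide":[0.02,0,0],"rot":[0,0,0],"jaw":1},{"slide":[0.012,0,0],"rot":[0,0,0],"jaw":1},{"slide":[0.01,0,0],"rot":[0,0,0],"jaw":1},{"slide":[0.006,0,0],"rot":[0,0,0],"jaw":1},{"slide":[0.002,0,0],"rot":[0,0,0],"jaw":1}]}}

```text
time: 31.92
position: [0.5437, -0.1715, -0.0007]
tcp_rot: [-0.0, 0.707, 0.001, 0.707]
contact_force: [0.2, 0.4, -0.6]
width: 0.431
```

Request:
{"name": "drive_tool", "arguments": {"deltas": [{"slide":[0,0,0],"rot":[0,0,0],"jaw":1},{"slide":[0,0,0],"rot":[0,0,0],"jaw":1}]}}

```text
time: 32.08
position: [0.5448, -0.1727, 0.0006]
tcp_rot: [-0.0, 0.707, -0.0, 0.708]
contact_force: [0.7, 0.4, -1.6]
width: 0.425
```

Request:
{"name": "drive_tool", "arguments": {"deltas": [{"slide":[0,0,0],"rot":[0,0,0],"jaw":0.3},{"slide":[0,0,0],"rot":[0,0,0],"jaw":0.3},{"slide":[0,0,0],"rot":[0,0,0],"jaw":0.3},{"slide":[0,0,0],"rot":[0,0,0],"jaw":0.3},{"slide":[-0.03,0,0],"rot":[0,0,0],"jaw":0.3},{"slide":[-0.04,0,0],"rot":[0,0,0],"jaw":0.3},{"slide":[-0.04,0,0],"rot":[0,0,0],"jaw":0.3},{"slide":[-0.04,0,0],"rot":[0,0,0],"jaw":0.3}]}}

```text
time: 32.75
position: [0.5434, -0.1726, 0.1512]
tcp_rot: [0.0, 0.707, 0.0, 0.707]
contact_force: [1.8, 0.4, -0.3]
width: 0.698
```

Request:
{"name": "drive_tool", "arguments": {"deltas": [{"slide":[0,0.007,-0.033],"rot":[0,0,0],"jaw":0.5},{"slide":[0,0.007,-0.033],"rot":[0,0,0],"jaw":0.5},{"slide":[0,0.006,-0.033],"rot":[0,0,0],"jaw":0.5},{"slide":[0,0.006,-0.033],"rot":[0,0,0],"jaw":0.5},{"slide":[0,0,0],"rot":[0.121,0,0],"jaw":0.5},{"slide":[0,0,0],"rot":[0.121,0,0],"jaw":0.5},{"slide":[0,0,0],"rot":[0.121,0,0],"jaw":0.5},{"slide":[0,0,0],"rot":[0.121,0,0],"jaw":0.5}]}}

```text
time: 33.42
position: [0.4118, -0.1468, 0.1502]
tcp_rot: [0.172, 0.686, -0.172, 0.686]
contact_force: [0.5, -0.6, 0.7]
width: 0.502
```

Request:
{"name": "drive_tool", "arguments": {"deltas": [{"slide":[0,0,0],"rot":[0.121,0,0],"jaw":0.5},{"slide":[0,0,0],"rot":[0.121,0,0],"jaw":0.5},{"slide":[0,0,0],"rot":[0.121,0,0],"jaw":0.5},{"slide":[0,0,0],"rot":[0.121,0,0],"jaw":0.5},{"slide":[0,0,0],"rot":[0.121,0,0],"jaw":0.5},{"slide":[0,0,0],"rot":[0.121,0,0],"jaw":0.5},{"slide":[0,0,0],"rot":[0.121,0,0],"jaw":0.5},{"slide":[0,0,0],"rot":[0.121,0,0],"jaw":0.5}]}}

```text
time: 34.08
position: [0.412, -0.1468, 0.1499]
tcp_rot: [0.471, 0.527, -0.471, 0.527]
contact_force: [0.4, -0.4, 0.3]
width: 0.503
```

Request:
{"name": "drive_tool", "arguments": {"deltas": [{"slide":[0,0,0],"rot":[0.119,0,0],"jaw":0.5},{"slide":[0,0,0],"rot":[0,0,0],"jaw":0.5},{"slide":[0,0,0],"rot":[0,0,0],"jaw":0.5}]}}

```text
time: 34.33
position: [0.412, -0.1468, 0.1499]
tcp_rot: [0.499, 0.501, -0.499, 0.501]
contact_force: [0.3, 0.5, 0.4]
width: 0.502
```

```bash
python3 -c "
from h import *
plan((.413,-.147,.036),0)
blacks('side',(.48,.62),(-.24,-.01),(.062,.078))
p,W=cloud('side');print('bar',rect(W,p,(.39,.43),(-.2,-.09),(.08,.1)),'panel',rect(W,p,(.43,.5),(-.28,.03),(.1,.115)))
cv2.imwrite('pics/f1.png',cv2.resize(p[140:390,200:420,::-1],None,fx=2.7,fy=2.4))"
```

```text
t 34.3 pos [ 0.412  -0.1468  0.1499] jawdeg 0.2 xaxis [ 0. -0. -1.] q6 -0.44 w 0.5
 slide now-frame [0.1139 0.001  0.0002] rot x 0.003 | slide after-turn frame [0.1139 0.001  0.0002]
side 168 [ 546. -173.] [43. 46.] 2.8 [ 0.546 -0.169]
side 195 [548. -71.] [45. 47.] 3.2 [ 0.548 -0.068]
bar (116, array([ 421., -145.]), array([ 17., 108.]), 0.2, 'zmed', 0.09, 'mean', array([ 0.418, -0.14 ])) panel (314, array([ 477., -129.]), array([ 26., 283.]), 1.7, 'zmed', 0.109, 'mean', array([ 0.473, -0.124]))
```

View pics/f1.png

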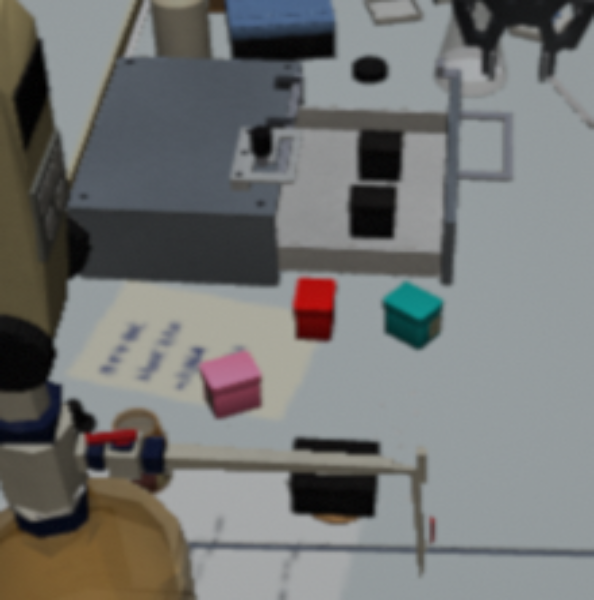

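Request:
{"name": "drive_tool", "arguments": {"deltas": [{"slide":[0.03,0.001,0],"rot":[0,0,0],"jaw":0.5},{"slide":[0.03,0,0],"rot":[0,0,0],"jaw":0.5},{"slide":[0.03,0,0],"rot":[0,0,0],"jaw":0.5},{"slide":[0.023,0,0],"rot":[0,0,0],"jaw":0.5},{"slide":[0,0,0],"rot":[0,0,0],"jaw":0.5},{"slide":[0,0,0],"rot":[0,0,0],"jaw":1},{"slide":[0,0,0],"rot":[0,0,0],"jaw":1},{"slide":[0,0,0],"rot":[0,0,0],"jaw":1}]}}

```text
time: 35.1
position: [0.4143, -0.1474, 0.0381]
tcp_rot: [0.5, 0.499, -0.5, 0.501]
contact_force: [0.1, 0.5, -0.4]
width: 0.099
```

Request:
{"name": "drive_tool", "arguments": {"deltas": [{"slide":[0,0,0],"rot":[0,0,0],"jaw":1},{"slide":[0,0,0],"rot":[0,0,0],"jaw":1},{"slide":[0,0,0],"rot":[0,0,0],"jaw":1}]}}

```text
time: 35.35
position: [0.4144, -0.1474, 0.0381]
tcp_rot: [0.5, 0.499, -0.5, 0.501]
contact_force: [-0.1, 0.5, 7.7]
width: 0.098
```

Request:
{"name": "drive_tool", "arguments": {"deltas": [{"slide":[-0.002,0.008,0],"rot":[0,0,0],"jaw":1},{"slide":[0,0.016,0],"rot":[0,0,0],"jaw":1},{"slide":[0,0.022,0],"rot":[0,0,0],"jaw":1},{"slide":[0,0.022,0],"rot":[0,0,0],"jaw":1},{"slide":[0,0.022,0],"rot":[0,0,0],"jaw":1},{"slide":[0,0.022,0],"rot":[0,0,0],"jaw":1},{"slide":[0,0.018,0],"rot":[0,0,0],"jaw":1},{"slide":[0,0.012,0],"rot":[0,0,0],"jaw":1}]}}

```text
time: 36.02
position: [0.556, -0.1468, 0.0382]
tcp_rot: [0.5, 0.5, -0.5, 0.5]
contact_force: [-1.7, -1.0, -0.8]
width: 0.095
```

Request:
{"name": "drive_tool", "arguments": {"deltas": [{"slide":[0,0.008,0],"rot":[0,0,0],"jaw":1},{"slide":[0,0.004,0],"rot":[0,0,0],"jaw":1},{"slide":[0,0.003,0],"rot":[0,0,0],"jaw":1},{"slide":[0,0.002,0],"rot":[0,0,0],"jaw":1},{"slide":[0,0,0],"rot":[0,0,0],"jaw":1},{"slide":[0,0,0],"rot":[0,0,0],"jaw":1}]}}

```text
time: 36.52
position: [0.5708, -0.1467, 0.0383]
tcp_rot: [-0.5, -0.5, 0.5, -0.499]
contact_force: [-1.1, -0.9, -5.8]
width: 0.096
```

Request:
{"name": "drive_tool", "arguments": {"deltas": [{"slide":[0,0.003,0],"rot":[0,0,0],"jaw":1},{"slide":[0,0.002,0],"rot":[0,0,0],"jaw":1},{"slide":[0,0,0],"rot":[0,0,0],"jaw":1},{"slide":[0,0,0],"rot":[0,0,0],"jaw":1}]}}

```text
time: 36.85
position: [0.5705, -0.1466, 0.0382]
tcp_rot: [0.497, 0.503, -0.503, 0.497]
contact_force: [-11.6, -3.0, 1.6]
width: 0.092
```

Request:
{"name": "drive_tool", "arguments": {"deltas": [{"slide":[0,-0.005,0],"rot":[0,0,0],"jaw":0.5},{"slide":[0,0,0],"rot":[0,0,0],"jaw":0.5},{"slide":[0,0,0],"rot":[0,0,0],"jaw":0.5},{"slide":[0,0,0],"rot":[0,0,0],"jaw":0.5},{"slide":[-0.04,0,0],"rot":[0,0,0],"jaw":0.5},{"slide":[-0.04,0,0],"rot":[0,0,0],"jaw":0.5},{"slide":[-0.04,0,0],"rot":[0,0,0],"jaw":0.5},{"slide":[-0.04,0,0],"rot":[0,0,0],"jaw":0.5}]}}

```text
time: 37.52
position: [0.5727, -0.1466, 0.2009]
tcp_rot: [0.5, 0.5, -0.5, 0.5]
contact_force: [0.7, -0.8, -0.5]
width: 0.499
```

Request:
{"name": "drive_tool", "arguments": {"deltas": [{"slide":[0,0,0],"rot":[-0.121,0,0],"jaw":0.3},{"slide":[0,0,0],"rot":[-0.121,0,0],"jaw":0.3},{"slide":[0,0,0],"rot":[-0.121,0,0],"jaw":0.3},{"slide":[0,0,0],"rot":[-0.121,0,0],"jaw":0.3},{"slide":[0,0,0],"rot":[-0.121,0,0],"jaw":0.3},{"slide":[0,0,0],"rot":[-0.121,0,0],"jaw":0.3},{"slide":[0,0,0],"rot":[-0.121,0,0],"jaw":0.3},{"slide":[0,0,0],"rot":[-0.121,0,0],"jaw":0.3}]}}

```text
time: 38.18
position: [0.573, -0.1467, 0.1993]
tcp_rot: [0.208, 0.675, -0.208, 0.677]
contact_force: [-0.4, -0.3, 0.8]
width: 0.704
```

Request:
{"name": "drive_tool", "arguments": {"deltas": [{"slide":[0,0,0],"rot":[-0.121,0,0],"jaw":0.3},{"slide":[0,0,0],"rot":[-0.121,0,0],"jaw":0.3},{"slide":[0,0,0],"rot":[-0.121,0,0],"jaw":0.3},{"slide":[0,0,0],"rot":[-0.121,0,0],"jaw":0.3},{"slide":[0,0.03,0.029],"rot":[-0.119,0,0],"jaw":0.3},{"slide":[0,0.03,0.027],"rot":[0,0,0],"jaw":0.3},{"slide":[0,0.03,0.027],"rot":[0,0,0],"jaw":0.3},{"slide":[0,0,0],"rot":[0,0,0],"jaw":0.3}]}}

```text
time: 38.85
position: [0.6644, -0.0546, 0.199]
tcp_rot: [-0.0, 0.705, 0.003, 0.709]
contact_force: [0.7, -0.8, -0.2]
width: 0.704
```

Request:
{"name": "drive_tool", "arguments": {"deltas": [{"slide":[0,0,0],"rot":[0,0,0],"jaw":0.3},{"slide":[0,0,0],"rot":[0,0,0],"jaw":0.3}]}}

```text
time: 39.02
position: [0.6585, -0.0601, 0.1986]
tcp_rot: [-0.001, 0.707, 0.0, 0.707]
contact_force: [-1.0, -0.3, 0.0]
width: 0.7
```

```bash
python3 -c "
from h import *
plan((.6525,-.057,.106),90)
p,W=cloud('side')
print('knob',rect(W,p,(.6,.68),(-.1,-.02),(.15,.17)),'handle',rect(W,p,(.53,.6),(-.25,-.05),(.08,.1)))
blacks('side',(.48,.62),(.2,.36),(.05,.06))"
```

```text
t 39.0 pos [ 0.6585 -0.0601  0.1986] jawdeg 90.1 xaxis [-0. -0. -1.] q6 -1.73 w 0.7
 slide now-frame [ 0.0926  0.0031 -0.006 ] rot x 0.001 | slide after-turn frame [ 0.0926  0.0031 -0.006 ]
knob (75, array([653., -55.]), array([24., 21.]), 59.9, 'zmed', 0.162, 'mean', array([ 0.653, -0.054])) handle (155, array([ 584., -146.]), array([122.,  30.]), 89.1, 'zmed', 0.091, 'mean', array([ 0.579, -0.14 ]))
side 148 [556. 269.] [68. 18.] 1.3 [0.555 0.27 ]
side 243 [555. 312.] [70. 21.] 3.3 [0.554 0.313]
```

Pinch the knob, then move it left 11 mm to 0.047 and toward the robot 20 mm.

Request:
{"name": "drive_tool", "arguments": {"deltas": [{"slide":[0.02,0.003,-0.006],"rot":[0,0,0],"jaw":0.3},{"slide":[0.025,0,0],"rot":[0,0,0],"jaw":0.3},{"slide":[0.025,0,0],"rot":[0,0,0],"jaw":0.3},{"slide":[0.022,0,0],"rot":[0,0,0],"jaw":0.3},{"slide":[0,0,0],"rot":[0,0,0],"jaw":0.3},{"slide":[0,0,0],"rot":[0,0,0],"jaw":1},{"slide":[0,0,0],"rot":[0,0,0],"jaw":1},{"slide":[0,0,0],"rot":[0,0,0],"jaw":1}]}}

```text
time: 39.78
position: [0.6538, -0.0582, 0.1089]
tcp_rot: [0.0, 0.706, -0.0, 0.708]
contact_force: [1.2, 0.2, 1.0]
width: 0.279
```

Request:
{"name": "drive_tool", "arguments": {"deltas": [{"slide":[0,0,0],"rot":[0,0,0],"jaw":1},{"slide":[0,0,0],"rot":[0,0,0],"jaw":1},{"slide":[0,0,0],"rot":[0,0,0],"jaw":1},{"slide":[0,0,0],"rot":[0,0,0],"jaw":1}]}}

```text
time: 40.12
position: [0.6537, -0.0583, 0.1091]
tcp_rot: [-0.001, 0.706, -0.001, 0.708]
contact_force: [-1.3, -2.6, 6.4]
width: 0.241
```

Request:
{"name": "drive_tool", "arguments": {"deltas": [{"slide":[-0.002,0.004,0],"rot":[0,0,0],"jaw":1},{"slide":[0,0.004,0],"rot":[0,0,0],"jaw":1},{"slide":[0,0.004,0],"rot":[0,0,0],"jaw":1},{"slide":[0,0,0],"rot":[0,0,0],"jaw":1},{"slide":[0,0,0],"rot":[0,0,0],"jaw":1}]}}

```text
time: 40.53
position: [0.6519, -0.0473, 0.1092]
tcp_rot: [-0.001, 0.707, -0.001, 0.707]
contact_force: [-2.0, -6.3, -0.2]
width: 0.234
```

Request:
{"name": "drive_tool", "arguments": {"deltas": [{"slide":[0,0.001,-0.007],"rot":[0,0,0],"jaw":1},{"slide":[0,0,-0.007],"rot":[0,0,0],"jaw":1},{"slide":[0,0,-0.007],"rot":[0,0,0],"jaw":1},{"slide":[0,0,0],"rot":[0,0,0],"jaw":1},{"slide":[0,0,0],"rot":[0,0,0],"jaw":1}]}}

```text
time: 40.95
position: [0.6346, -0.0466, 0.1093]
tcp_rot: [-0.001, 0.705, -0.001, 0.709]
contact_force: [4.8, -6.0, -4.1]
width: 0.234
```

Request:
{"name": "drive_tool", "arguments": {"deltas": [{"slide":[0,-0.01,0],"rot":[0,0,0],"jaw":1},{"slide":[0,-0.012,0],"rot":[0,0,0],"jaw":1},{"slide":[0,-0.012,0],"rot":[0,0,0],"jaw":1},{"slide":[0,-0.011,0],"rot":[0,0,0],"jaw":1},{"slide":[0,0,0],"rot":[0,0,0],"jaw":1},{"slide":[0,0,0],"rot":[0,0,0],"jaw":1},{"slide":[0,0,0],"rot":[0,0,0],"jaw":1}]}}

```text
time: 41.53
position: [0.6347, -0.0909, 0.1093]
tcp_rot: [-0.0, 0.705, -0.001, 0.709]
contact_force: [6.5, -2.8, -4.8]
width: 0.243
```

Request:
{"name": "drive_tool", "arguments": {"deltas": [{"slide":[0,0,0],"rot":[0,0,0],"jaw":0.3},{"slide":[0,0,0],"rot":[0,0,0],"jaw":0.3},{"slide":[0,0,0],"rot":[0,0,0],"jaw":0.3},{"slide":[0,0,0],"rot":[0,0,0],"jaw":0.3},{"slide":[-0.03,0,0],"rot":[0,0,0],"jaw":0.3},{"slide":[-0.04,0,0],"rot":[0,0,0],"jaw":0.3},{"slide":[-0.04,0,0],"rot":[0,0,0],"jaw":0.3},{"slide":[0,-0.03,-0.02],"rot":[0,0,0],"jaw":0.3}]}}

```text
time: 42.2
position: [0.6197, -0.1162, 0.228]
tcp_rot: [-0.002, 0.7, 0.002, 0.714]
contact_force: [1.6, -2.3, 1.5]
width: 0.697
```

Request:
{"name": "drive_tool", "arguments": {"deltas": [{"slide":[0,-0.035,-0.02],"rot":[0,0,0],"jaw":0.3},{"slide":[0,-0.035,-0.02],"rot":[0,0,0],"jaw":0.3},{"slide":[0,0,0],"rot":[0,0,0],"jaw":0.3},{"slide":[0,0,0],"rot":[0,0,0],"jaw":0.3}]}}

```text
time: 42.53
position: [0.5701, -0.1909, 0.2191]
tcp_rot: [0.001, 0.707, -0.001, 0.707]
contact_force: [-0.5, 0.7, 0.7]
width: 0.698
```

```bash
python3 -c "
from h import *
plan((.6525,-.057,.106),90)
p,W=cloud('side')
print('knob',rect(W,p,(.6,.68),(-.13,-.02),(.15,.17)),'handle',rect(W,p,(.53,.6),(-.25,-.05),(.08,.1)))
blacks('side',(.48,.62),(.2,.36),(.05,.06))
cv2.imwrite('pics/g1.png',cv2.resize(p[120:390,220:420,::-1],None,fx=3,fy=2.2))"
```

```text
t 42.5 pos [ 0.5701 -0.1909  0.2191] jawdeg 89.8 xaxis [ 0.  0. -1.] q6 -1.96 w 0.7
 slide now-frame [0.1131 0.1342 0.0819] rot x -0.004 | slide after-turn frame [0.1131 0.1339 0.0824]
knob (70, array([635., -92.]), array([24., 23.]), 50.6, 'zmed', 0.162, 'mean', array([ 0.635, -0.089])) handle (154, array([ 584., -147.]), array([123.,  31.]), 89.3, 'zmed', 0.09, 'mean', array([ 0.579, -0.141]))
side 149 [556. 269.] [19. 68.] 89.0 [0.555 0.269]
side 231 [555. 311.] [71. 21.] 0.1 [0.554 0.313]
```

View pics/g1.png

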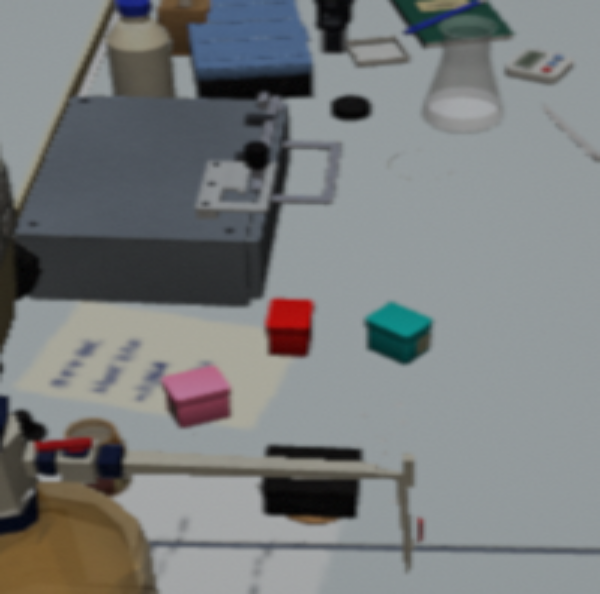

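The knob is home (same reading as at the start), the drawer is shut, and the big case is on the mat. Nothing is touching the robot. Handing in.

```bash
python3 -c "
from plant import bot
print(bot.job_done())"
```

```text
the job is handed in; nothing more can be done
None
```

I carried out the swap and handed it in at about 43 s of the 210 s. `job_done()` gives no verdict, so what follows is from my own checks.

**What I did:**
- Hooked the bolt into its notch and pulled the drawer about 158 mm open.
- Moved the larger case from the drawer onto the cork mat.
- Put both small black cases on the drawer floor, side by side. Only two were present.
- Pushed the drawer shut, unhooked the knob and brought it back home.

**Last checks (side camera):**
- **Larger case:** it rests on the mat about 4 mm from the mat's centre, with its top at 0.055 m, which is the mat's 10 mm plus the case's 45 mm.
- **Small cases:** both stood on the drawer floor before closing, tops at about 0.07 m, about 100 mm apart.
- **Drawer:** the handle was back at its starting reading, x = 0.571 m, and a further push met a firm stop at about 12 N.
- **Knob:** it measured (0.635, -0.092), within 1 mm of its reading at the start.
- **Bystanders:** the flask, cap and jar look untouched in the pictures. I did not measure them again at the end.

**What disagreed:** the reported TCP reads about 35 mm lower than the finger tips actually are. My first pinch of the knob closed on air because of this, without contact; I allowed for the offset from then on. One small case was also knocked about 40 mm aside while the arm was elsewhere, so I measured it again before picking it up.

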